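# Third hand at the doll lathe

## Robot

A 7-joint arm with a two-finger parallel gripper is mounted at the origin on the work surface. World frame = base frame: x ahead of the robot, y to its left, z up, the work surface at z = 0. Lengths are in m, angles in rad, forces in N, time in s.
With the tool pointing down it reaches from about 0.4 to 0.875 m from the base axis. Payload 19.3 kg.
Tool frame: the origin (TCP) lies at the very end of the fingers, on their centre line; the grasp point (between the pads) lies 19 mm behind it; z points along the fingers, x is the direction in which the jaws open and shut, and the axes are right-handed (so a half turn about z gives the same grasp; the last joint's range is limited). The gripper opens to 85 mm and grips with 20 to 120 N. Pads are 22 mm wide; open, the fingers measure 114 mm over their backs; the gripper's body (76 mm by 85 mm) begins 54 mm behind the grasp point. The pads swing forward as they close: fully open they stand 13 mm farther back than shut.
Start: joints at [1.234, 0.521, -0.036, 1.599, 0.021, 1.021, -0.113], TCP at [0.165, -0.603, 0.231] pointing down, gripper open.
Joint ranges: [-2.91, 2.91], [-0.3, 2.13], [-1.5, 1.42], [0.17, 2.43], [-1.26, 4.41], [0.16, 1.93], [-2.52, 2.52]. Speed limits (rad/s): [1.89, 1.89, 2.39, 2.39, 3.01, 3.01, 3.01].

## Interface

Orientations are given as [roll, pitch, yaw] about the fixed x, y, z axes, in that order (R = Rz(yaw) Ry(pitch) Rx(roll)).
In Python, from workcell import observe, eyes, job_done gives the robot as it stands. The module is installed in compiled form; this text tells all that it offers.
- The arm moves only by the shell command python3 -m pendant 'ROWS' [FORCE]. ROWS is JSON, a list of rows, each an object of numbers: "dx", "dy", "dz": the shift along the tool's x, y, z in mm; "ax", "ay", "az": the turn, a rotation vector about the tool's x, y, z in degrees; "claw": the finger opening in mm, from 0 to 85.4. A call has 1 to 10 rows; each row is the pose to reach, as a shift and turn from the pose commanded when the call began, along the tool's axes at that moment; what a row does not reach only later rows make up. A row lasts 1/12 s, in which the tool goes at most 41.7 mm and 7.16 degrees, less where a joint would pass 70% of its speed; a pose out of reach is approached as far as the arm can. A call with a gripper value outside its range is refused whole. The fingers move at their own pace and stop on an object; FORCE is the grip in N (left out, the last holds). Time passes only in rows, so rows that repeat a pose let the fingers close. It gives the time, the measured TCP pose, the force and the opening at its end, in the units of the state.
- observe(): the state, without advancing time (a new reading comes with each control period).
- eyes.grab_frame(name): name is "scene" or "top" or "wrist"; returns a dict with "image" (400x640x3 uint8, blue, green, red), "fovy" (degrees; the focal length in pixels is half the picture's height over the tangent of half this angle, whatever the lens; pixels are square), "cx", "cy" (the principal point, pixels), "dist" ([k1, k2, p1, p2, k3] as OpenCV has them; the pictures are not rectified), "view" (4x4, takes a point from world to camera coordinates). Camera axes: x right, y up, looking along -z (the intrinsics and any distortion apply to the point x, -y, -z); pixel columns grow to the right and rows downward; lengths in m; the calibration is good to about 2 mm. A picture is of the moment at which its call begins. There is no depth.
- job_done(): hands the job in, once; it reports no verdict.
The state is a dict: "clock": time; "qpos": joint angles; "qd": joint speeds; "joint_efforts": joint torques, N m; "position": TCP position; "tool_rot": TCP orientation; "force": force on the tool from outside, world axes, zero at the start; "moment": the same for the moment, N m; "grip_width": finger opening in m.
Only numpy, scipy, OpenCV 4.12 (cv2) and the standard library are available. Lean on these libraries where they do the work, as an engineer would, in place of code of your own. Each camera call takes 0.05 s, during which the arm holds its last target.

## Task

Take the birch doll foot from its chock, lay it in the lathe's V cradle with its broad flat base towards the faceplate, and let go of it; then push the tailstock up by its upright wooden handle until the sprung ram presses the foot's base flat against the faceplate. Keep up a steady push of about 12 newtons (the ram sunk 20 mm, up to its dark ring mark, never forced to the end of its travel) for a few seconds so that a colleague can drive the screws, leaving the other things on the bench where they are. Finish while still holding that push on the handle: do not let go or back off.

Things in the scene. Friction and masses are not known exactly. Their poses are not given: they have to be found in the camera images.
- lathe: Small cast-iron wood lathe fixed to the bench; place and yaw vary. Origin on the bench under the centre of the faceplate's working face; y along the lathe axis from tailstock to headstock, x across, z up. Axis 125 mm above the bench. Bed 100 mm wide, top 60 mm high, y -270 to +160 mm. Headstock y +33 to +150 mm, 170 mm high (template on it to 245 mm), crank beyond.
- cradle (a point): On the lathe axis above the middle of the wooden V cradle, 45.5 mm from the faceplate, 125 mm above the bench. The V (90 degrees, 80 mm long, to 6 mm from the faceplate) holds the foot's belly with its axis on the lathe axis. Its flanks reach no higher than 17 mm below the axis and 27 mm to either side of it, so fingers fit beside the foot above that.
- faceplate: Pear-wood faceplate, a fixed disc 90 mm across and 18 mm thick on the headstock spindle. Origin at the centre of its working face, which looks towards the tailstock (the lathe's -y); its y axis is the lathe's y.
- foot: Pale birch doll foot, loose, lying on its side in the chock: belly 54 mm across, 46 mm long with a flat base, then a spigot 40 mm across, 18 mm long; about 0.08 kg. Origin on its axis at mid-belly; +y along its axis to the flat base (23 mm away); spigot's end 41 mm away at -y. Pressed home its origin is 23 mm from the faceplate, 125 mm above the bench. It slides along the cradle when pushed.
- chock: Wooden V chock fixed to the bench on the robot's side of the lathe, 46 by 46 mm, on which the foot lies at the start. Origin on the bench under its middle; y along the V. The foot's axis lies 50 mm above the bench, the flanks reach up to 17 mm below that axis and at most 27 mm to either side.
- tailstock (a joint): Tailstock travel along the bed towards the faceplate, m: 0 fully back (ram pad's face 150 mm from the faceplate's), up to 0.13. Starts at 0 to 0.03. About 1.5 N friction; stays where it is left unless the ram pushes it back. With the foot seated on the faceplate the pad touches the spigot at 0.086, and 0.106 sinks the ram 20 mm.
- handle: Upright wooden handle post on top of the tailstock, 18 mm thick along the lathe axis, 30 mm across, 50 mm high. Origin at the centre of its foot, 150 mm above the bench; z up, y the lathe's y. When the tailstock is fully back it stands 220 mm from the faceplate's face, on the tailstock side. May be gripped from above or pushed.
- ram (a joint): How far the sprung ram is sunk into the tailstock, m: 0 free, 0.030 end of its travel. Spring 600 N/m, so 0.020 is 12 N; no preload. The ram is a steel rod 20 mm across; its dark ring mark reaches the tailstock's nose at 0.020.
- ram_pad: Steel pad 30 mm across at the ram's end. Origin at the centre of its face, which looks to the faceplate, on the lathe axis.
- crock: Bystander: chipped green glazed crock, 90 mm across, 95 mm high, standing on the bench. Origin under its base.
- bone_tool: Bystander: flat bone smoothing tool, 152 by 22 by 8 mm, lying on the bench. Origin under its middle, x along it.
- spare_plate: Bystander: spare pear-wood faceplate lying flat, 100 mm across and 26 mm high over its boss. Origin under its middle.
Not all that is in view belongs to the job. What is shaped like the foot but green, purple or red is not meant.

How it is judged:
On the way, in this order (a step that is already met when the one before it is completed fails the run):
1. the foot lies in the lathe's V cradle and the fingers have let go of it (x of foot in the frame of lathe between -0.005 and 0.005 m and z of foot in the frame of lathe between 0.12 and 0.13 m and y of foot in the frame of lathe between -0.078 and -0.019 m and angle between the y axis of foot and the y axis of lathe, either way round below 0.12 rad and contact force between the fingers and foot below 0.3 N), for 0.2 s.
2. the robot, on the tailstock handle, presses the foot flat against the faceplate with 7 to 17 N for 2 s (x of foot in the frame of lathe between -0.004 and 0.004 m and z of foot in the frame of lathe between 0.121 and 0.129 m and y of foot in the frame of lathe between -0.0265 and -0.02 m and angle between the y axis of foot and the y axis of lathe, either way round below 0.07 rad and contact force between the fingers and foot below 0.3 N and contact force between foot and faceplate between 7 and 17 N and contact force between foot and ram_pad above 7 N and contact force between any of the fingers, the arm and handle above 1 N), for 2 s.
At the end, for the whole second after the job is handed in: Foot in the cradle within 4 mm and 0.07 rad of the lathe axis, base on the faceplate (origin 20 to 26.5 mm off), fingers off it; ram pad presses it with over 7 N and it presses the faceplate with 7 to 17 N; robot bears on the handle with over 1 N; all at rest (all of step 2 and velocity of joint tailstock between -0.006 and 0.006 m/s and linear speed of foot below 0.01 m/s); the arm keeps its last pose, push and grip.
It fails at once if the foot is pressed on the faceplate with more than 25 N (contact force between foot and faceplate above 25 N).
It fails at once if the crock is pushed more than 25 mm from its place (distance of crock from where it was at the start of the episode above 0.025 m).
It fails at once if the bone tool is pushed more than 25 mm from its place (distance of bone_tool from where it was at the start of the episode above 0.025 m).
It fails at once if the spare faceplate is pushed more than 25 mm from its place (distance of spare_plate from where it was at the start of the episode above 0.025 m).
It also fails if it takes over 58 s, if anything falls off the work surface, if the arm or the gripper's body presses on something with over 40 N, if the wrist force passes 120 N, or if a joint passes its speed limit or range.

## Working session

There is one attempt and no reset: what is moved stays moved. The work goes in short steps, Python scripts to look and compute and a shell command to move; the robot and the scene stay as the last step left them, time stands still between calls to the robot, and variables do not carry over. Pictures are saved under pics/ and viewed, and the job is handed in when it is done.

```bash
mkdir -p pics
cat > h.py <<'E'
import numpy as np, cv2
from workcell import observe, eyes
from scipy.spatial.transform import Rotation as R
def grab(n,f):
    g=eyes.grab_frame(n); cv2.imwrite('pics/'+f+'.png',g['image']); np.save('pics/'+f+'.npy',{k:g[k] for k in('fovy','cx','cy','dist','view')},allow_pickle=True); return g
def load(f): return np.load('pics/'+f+'.npy',allow_pickle=True).item()
def KD(g):
    f=200/np.tan(np.radians(g['fovy'])/2)
    return np.array([[f,0,g['cx']],[0,f,g['cy']],[0,0,1.]]),np.array(g['dist'],float)
def ray(g,uv):
    K,D=KD(g); p=cv2.undistortPoints(np.array([[uv]],float),K,D)[0,0]
    V=np.array(g['view']); d=V[:3,:3].T@np.array([p[0],-p[1],-1.]); o=-V[:3,:3].T@V[:3,3]
    return o,d/np.linalg.norm(d)
def atz(g,uv,z):
    o,d=ray(g,uv); return o+d*(z-o[2])/d[2]
def tri(*gu):
    A=np.zeros((3,3));b=np.zeros(3)
    for g,uv in gu:
        o,d=ray(g,uv);P=np.eye(3)-np.outer(d,d);A+=P;b+=P@o
    x=np.linalg.solve(A,b)
    return x,[1000*np.linalg.norm((np.eye(3)-np.outer(d,d))@(x-o)) for o,d in [ray(g,u) for g,u in gu]]
def proj(g,X):
    K,D=KD(g);V=np.array(g['view']);X=np.atleast_2d(X);c=X@V[:3,:3].T+V[:3,3]
    c=c*[1,-1,-1]; return cv2.projectPoints(c,np.zeros(3),np.zeros(3),K,D)[0][:,0]
def crop(f,x,y,w,h,s,o):
    im=cv2.imread('pics/'+f+'.png')[y:y+h,x:x+w]; cv2.imwrite('pics/'+o+'.png',cv2.resize(im,None,fx=s,fy=s,interpolation=cv2.INTER_CUBIC))
E
python3 - <<'E'
from h import *
for n in('scene','top','wrist'):
    g=grab(n,n+'0'); print(n,g['fovy'],g['dist'],np.round(-np.array(g['view'])[:3,:3].T@np.array(g['view'])[:3,3],3))
s=observe();print(s)
E
```

```text
scene 44.910036515164954 [-0.07754931  0.          0.          0.          0.        ] [1.01  0.873 1.17 ]
top 43.838474321329315 [-0.0776697  0.         0.         0.         0.       ] [0.43  0.022 1.681]
wrist 71.67895565435876 [-0.04613718  0.          0.          0.          0.        ] [ 0.236 -0.583  0.373]
{'clock': 0.15, 'qpos': array([ 1.23381503,  0.52187574, -0.03635967,  1.59984612,  0.02122265,
        1.02111245, -0.11279729]), 'qd': array([-9.40104271e-04, -2.09236422e-04,  1.63454732e-03, -1.89100456e-04,
        1.30092276e-03, -5.01772548e-04,  7.20447775e-05]), 'joint_efforts': array([ 2.26191398e-03, -9.27396369e+01,  1.97937436e+00, -3.70058227e+01,
        1.76779035e-02,  6.27598885e-03, -7.78706158e-05]), 'position': array([ 0.16468729, -0.60265913,  0.23086952]), 'tool_rot': array([ 3.14153225e+00,  8.53794812e-04, -1.30398543e+00]), 'force': array([0.16346997, 0.8316759 , 0.68317813]), 'moment': array([-0.02613101,  0.02256734,  0.00264563]), 'grip_width': 0.08523521704054887}
```

View pics/scene0.png

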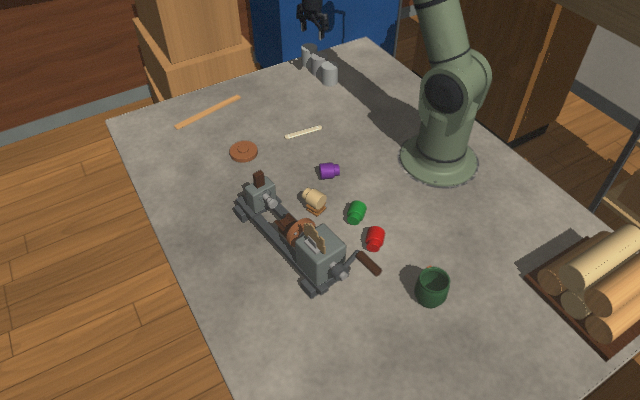

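View pics/top0.png

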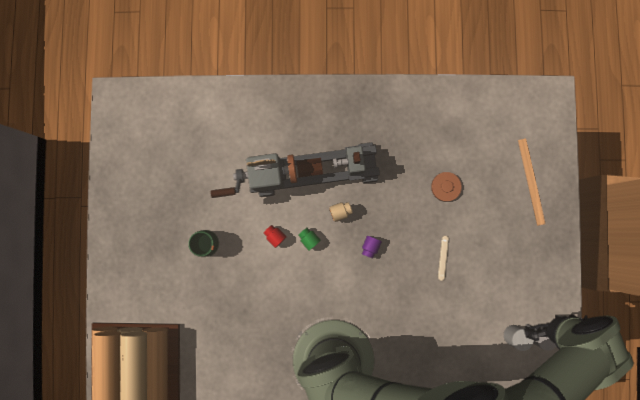

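View pics/wrist0.png

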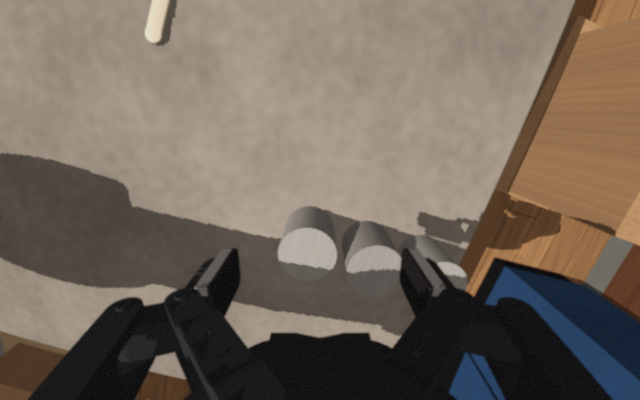

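The top view shows the lathe along the image horizontal, with the headstock left at (265,172) and the tailstock right at (360,160). The birch foot is at (341,212), and the crock, spare plate and bone tool are clear of it. I'll enlarge this area next.

Run:
```python
from h import *
crop('top0',200,130,200,130,4,'c_top'); crop('scene0',220,140,160,160,4,'c_sc')
g=load('top0')
for n,uv,z in [('foot',(341,212),.05),('handle',(357,157),.2),('fp',(294,167),.125)]: print(n,atz(g,uv,z))
```

```text
foot [ 0.49467307 -0.02607697  0.05      ]
handle [ 0.65372825 -0.07021826  0.2       ]
fp [0.6338185  0.12371122 0.125     ]
```

View pics/c_top.png

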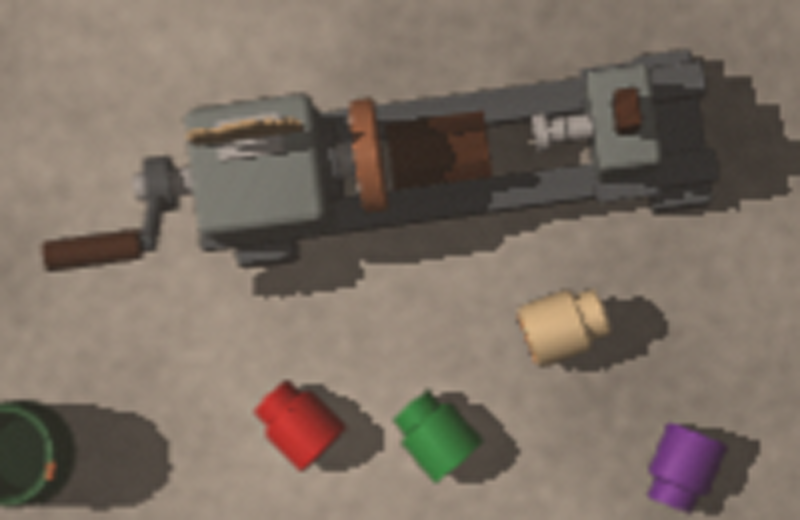

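View pics/c_sc.png

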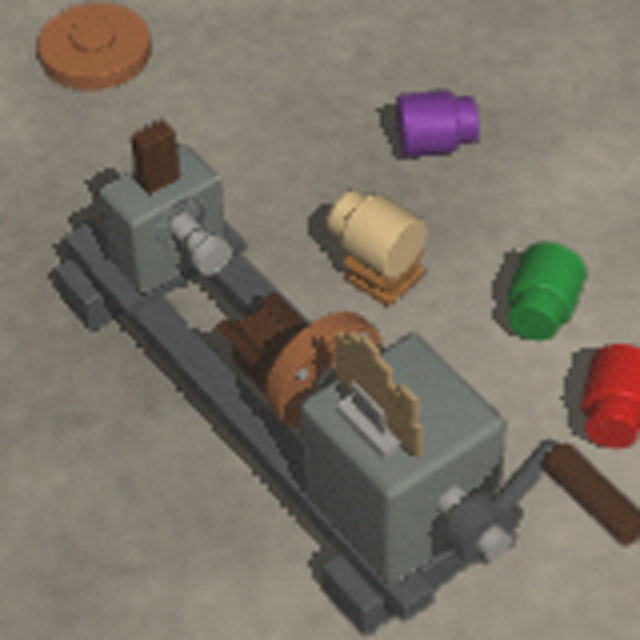

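```bash
cat >> h.py <<'E'
def to(p,yaw=None,rpy=None):
    s=observe(); A=R.from_euler('xyz',s['tool_rot']); d=A.inv().apply(np.array(p)-s['position'])*1000
    B=R.from_euler('xyz',rpy if rpy is not None else [np.pi,0,s['tool_rot'][2] if yaw is None else yaw])
    print('t',round(s['clock'],2),'d',np.round(d,1),'a',np.round((A.inv()*B).as_rotvec(degrees=True),2))
E
python3 -c "
from h import *
to([.47,-.09,.36],yaw=0)"
```

```text
t 0.15 d [-414.1 -429.7 -128.8] a [-3.000e-02  4.000e-02 -7.471e+01]
```

```bash
python3 -m pendant '[{"dx":-30,"dy":-30,"dz":-20,"az":-6},{"dx":-58,"dy":-60,"dz":-40,"az":-12},{"dx":-87,"dy":-90,"dz":-60,"az":-18},{"dx":-116,"dy":-120,"dz":-80,"az":-24},{"dx":-145,"dy":-150,"dz":-100,"az":-30},{"dx":-174,"dy":-180,"dz":-120,"az":-35},{"dx":-203,"dy":-210,"dz":-129,"az":-40},{"dx":-232,"dy":-240,"dz":-129,"az":-45},{"dx":-261,"dy":-270,"dz":-129,"az":-50},{"dx":-290,"dy":-300,"dz":-129,"az":-54}]'; python3 -c "
from h import *
to([.47,-.09,.36],yaw=0)"
```

```text
t 0.15 d [-414.1 -429.7 -128.8] a [-3.000e-02  4.000e-02 -7.471e+01]schema error: expected keys dx, dy, dz, ax, ay, az, claw
```

```bash
python3 -m pendant '[{"dx":-58,"dy":-60,"dz":-40,"ax":0,"ay":0,"az":-12,"claw":85},{"dx":-116,"dy":-120,"dz":-80,"ax":0,"ay":0,"az":-24,"claw":85},{"dx":-174,"dy":-180,"dz":-120,"ax":0,"ay":0,"az":-35,"claw":85},{"dx":-232,"dy":-240,"dz":-129,"ax":0,"ay":0,"az":-45,"claw":85},{"dx":-290,"dy":-300,"dz":-129,"ax":0,"ay":0,"az":-54,"claw":85},{"dx":-414,"dy":-430,"dz":-129,"ax":0,"ay":0,"az":-74.7,"claw":85},{"dx":-414,"dy":-430,"dz":-129,"ax":0,"ay":0,"az":-74.7,"claw":85},{"dx":-414,"dy":-430,"dz":-129,"ax":0,"ay":0,"az":-74.7,"claw":85},{"dx":-414,"dy":-430,"dz":-129,"ax":0,"ay":0,"az":-74.7,"claw":85},{"dx":-414,"dy":-430,"dz":-129,"ax":0,"ay":0,"az":-74.7,"claw":85}]'; python3 -c "
from h import *
to([.47,-.09,.36],yaw=0)"
```

```text
clock: 0.98
position: [0.3695, -0.2579, 0.3352]
tool_rot: [3.141, 0.0, -0.048]
force: [0.9, -1.1, 1.0]
grip_width: 0.0852
t 0.98 d [  92.3 -172.5  -24.9] a [ 0.03  0.   -2.76]
```

```bash
python3 -m pendant '[{"dx":92,"dy":-172,"dz":-25,"ax":0,"ay":0,"az":-2.8,"claw":85},{"dx":92,"dy":-172,"dz":-25,"ax":0,"ay":0,"az":-2.8,"claw":85},{"dx":92,"dy":-172,"dz":-25,"ax":0,"ay":0,"az":-2.8,"claw":85},{"dx":92,"dy":-172,"dz":-25,"ax":0,"ay":0,"az":-2.8,"claw":85},{"dx":92,"dy":-172,"dz":-25,"ax":0,"ay":0,"az":-2.8,"claw":85},{"dx":92,"dy":-172,"dz":-25,"ax":0,"ay":0,"az":-2.8,"claw":85},{"dx":92,"dy":-172,"dz":-25,"ax":0,"ay":0,"az":-2.8,"claw":85},{"dx":92,"dy":-172,"dz":-25,"ax":0,"ay":0,"az":-2.8,"claw":85}]'; python3 -c "
from h import *
to([.47,-.09,.36],yaw=0); grab('wrist','w1')"
```

```text
clock: 1.65
position: [0.4699, -0.0934, 0.3595]
tool_rot: [3.141, 0.001, -0.005]
force: [-0.5, 0.3, 0.2]
grip_width: 0.0852
t 1.65 d [ 0.1 -3.4 -0.5] a [ 0.01  0.04 -0.31]
```

View pics/w1.png

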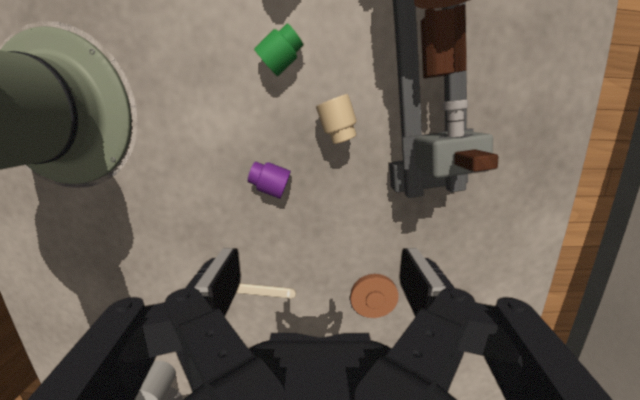

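Wrist view: the foot is at (338,118) with its base upwards, towards the headstock. The tailstock is at (455,150) and its handle top at (478,160). I'll move over the lathe for a second view.

```bash
python3 -m pendant '[{"dx":90,"dy":-60,"dz":40,"ax":0,"ay":0,"az":-0.3,"claw":85},{"dx":90,"dy":-60,"dz":40,"ax":0,"ay":0,"az":-0.3,"claw":85},{"dx":90,"dy":-60,"dz":40,"ax":0,"ay":0,"az":-0.3,"claw":85},{"dx":90,"dy":-60,"dz":40,"ax":0,"ay":0,"az":-0.3,"claw":85},{"dx":90,"dy":-60,"dz":40,"ax":0,"ay":0,"az":-0.3,"claw":85},{"dx":90,"dy":-60,"dz":40,"ax":0,"ay":0,"az":-0.3,"claw":85}]'; python3 -c "
from h import *
grab('wrist','w2'); crop('w1',300,80,70,80,8,'c1'); crop('w1',380,0,130,200,4,'c1b')"
```

```text
clock: 2.2
position: [0.56, -0.0347, 0.3197]
tool_rot: [3.141, 0.001, -0.001]
force: [-0.1, 0.2, -0.0]
grip_width: 0.0851
```

View pics/w2.png

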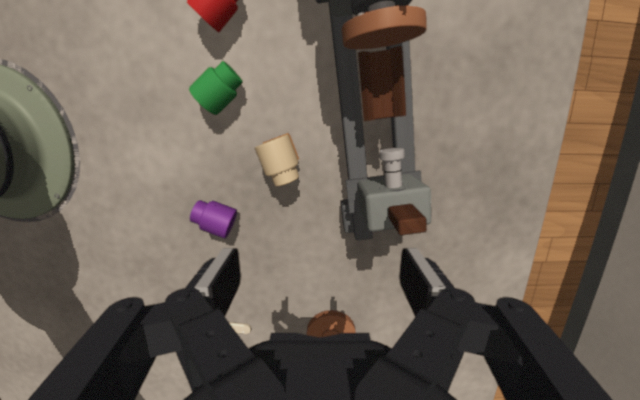

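View pics/c1.png

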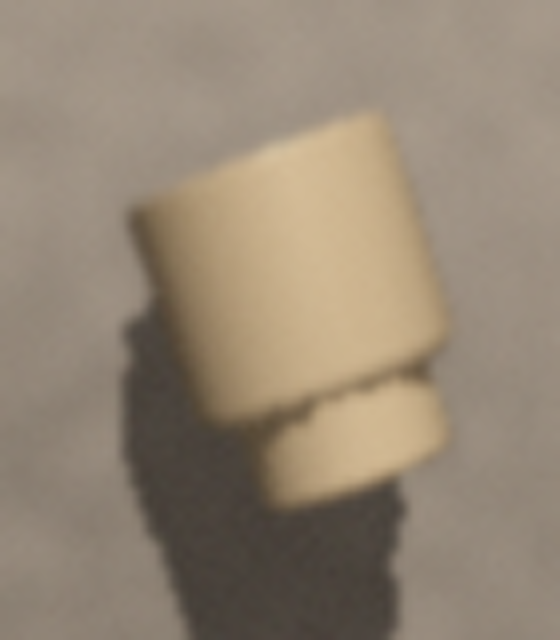

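View pics/c1b.png

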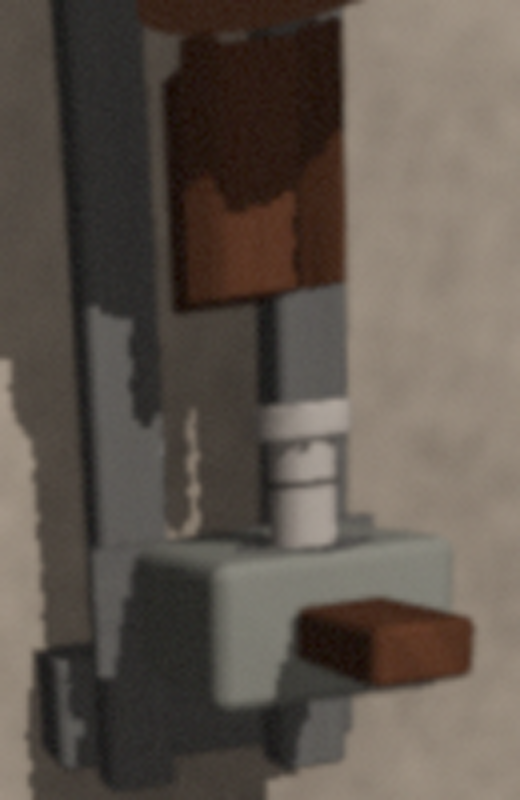

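```bash
python3 -c "
from h import *
crop('w2',240,120,75,75,8,'c2'); crop('w2',320,0,120,125,6,'c2b');crop('w2',330,120,120,125,6,'c2c')"
```

```text
(no output)
```

View pics/c2.png

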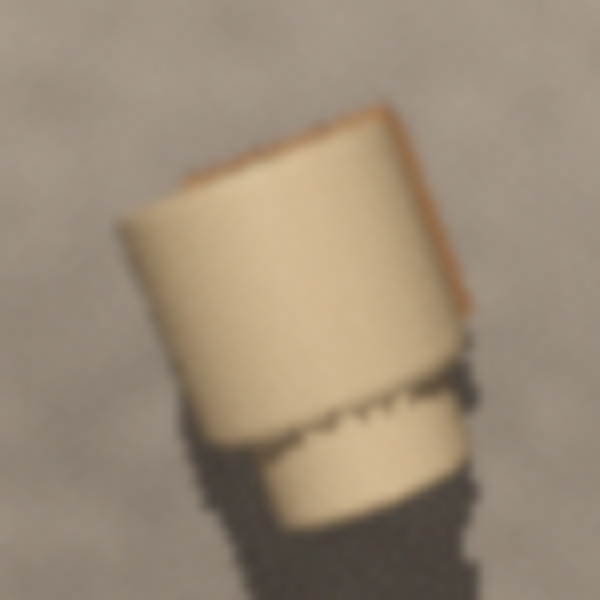

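View pics/c2b.png

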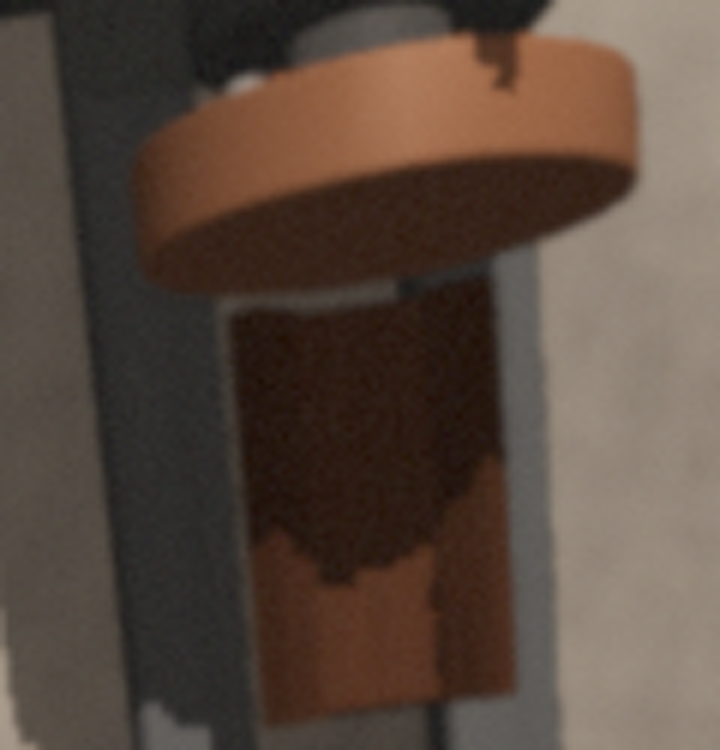

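View pics/c2c.png

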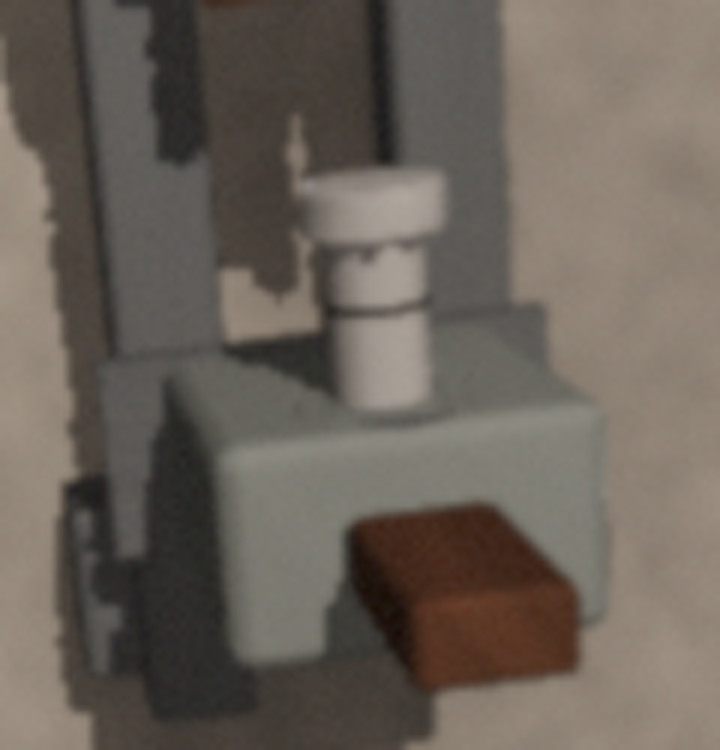

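```bash
cat > fit.py <<'E'
from h import *
from scipy.optimize import least_squares
def px(pts,s,ox,oy): return (np.array(pts,float)+.5)/s-.5+[ox,oy]
w1,w2=load('w1'),load('w2')
def lw(p,X):
    x,y,a=p[:3];c,s=np.cos(a),np.sin(a); X=np.atleast_2d(X)
    return np.c_[x+c*X[:,0]-s*X[:,1],y+s*X[:,0]+c*X[:,1],X[:,2]]
H2=px([(415,600),(575,583),(578,668),(425,690)],6,330,120)
H1=px([(378,625),(470,618),(470,672),(378,683)],4,380,0)
C2=px([(262,725),(515,690)],6,320,0); C1=px([(178,308),(343,287)],4,380,0)
F2=px([(145,265),(190,250),(300,205),(400,175),(500,155),(600,155),(635,175),(600,210),(500,250),(400,280),(300,295),(190,293)],6,320,0)
th=np.linspace(0,2*np.pi,181); circ=np.c_[.045*np.cos(th),0*th,.125+.045*np.sin(th)]
def res(p,parts=False):
    s=p[3]; h=np.array([(-.015,-.22+s+.009,.2),(.015,-.22+s+.009,.2),(.015,-.22+s-.009,.2),(-.015,-.22+s-.009,.2)])
    cr=np.array([(-.027,-.0855,.108),(.027,-.0855,.108)])
    r=[proj(w2,lw(p,h))-H2,proj(w1,lw(p,h))-H1,proj(w2,lw(p,cr))-C2,proj(w1,lw(p,cr))-C1]
    q=proj(w2,lw(p,circ)); f=[min(np.linalg.norm(q-u,axis=1)) for u in F2]
    if parts: return r,np.round(f,1)
    return np.r_[np.concatenate(r).ravel(),f]
def foot(p):
    x,y,z,a=p; ax=np.array([-np.sin(a),np.cos(a),0]);o=np.array([x,y,z]);out=[]
    for g in(w2,w1):
        V=np.array(g['view']);c=-V[:3,:3].T@V[:3,3];P=[]
        for yy,r in((.023,.027),(-.023,.027),(-.041,.020)):
            q=o+ax*yy; v=q-c; n=np.cross(ax,v);n/=np.linalg.norm(n)
            if n[0]>0:n=-n
            P+= [q+n*r,q-n*r]
        out.append(proj(g,P))
    return out
f2=px([(118,225),(390,110),(215,445),(468,340),(290,530),(467,462)],8,240,120)
f1=px([(135,212),(380,110),(215,425),(447,335),(275,505),(447,440)],8,300,80)
if __name__=='__main__':
    np.set_printoptions(suppress=True,precision=4)
    o=least_squares(res,[.635,.12,.1,.01],loss='soft_l1');print(o.x,o.cost);r,f=res(o.x,1)
    for q in r:print(np.round(q,1).tolist())
    print(f)
    p=o.x; print('cradle',lw(p,[0,-.0455,.125]),'handle',lw(p,[0,-.22+p[3],.15]),'yawdeg',np.degrees(p[2]))
    fr=lambda p:np.concatenate([a-b for a,b in zip(foot(p),(f2,f1))]).ravel()
    o=least_squares(fr,[.495,-.026,.05,.2],loss='soft_l1');print('foot',o.x,np.degrees(o.x[3]),o.cost);print(np.round(fr(o.x).reshape(-1,2),1).tolist())
E
python3 fit.py
```

```text
[0.628  0.1209 0.1398 0.0291] 23.860859477790775
[[-1.4, -0.2], [1.3, -1.3], [1.2, 0.6], [-2.1, 0.8]]
[[-1.5, -0.2], [2.0, -2.1], [1.4, 0.3], [-1.7, 1.2]]
[[-0.3, 1.0], [1.0, 0.8]]
[[3.4, -1.4], [2.2, -1.6]]
[1.3 3.1 2.2 1.1 0.4 0.9 0.6 0.8 0.9 0.6 0.5 1.5]
cradle [[0.6344 0.0758 0.125 ]] handle [[ 0.6546 -0.0682  0.15  ]] yawdeg 8.010137455896047
foot [ 0.4956 -0.0174  0.0454  0.3533] 20.241921854284303 8.172753155352051
[[-0.3, -0.7], [-0.3, 0.3], [-0.0, 0.4], [1.3, 0.3], [-0.5, -1.2], [1.5, -2.4], [-1.6, 0.0], [0.3, 0.0], [-1.5, 1.3], [1.4, 0.6], [-1.1, 0.3], [0.8, -0.2]]
```

```bash
python3 -c "
from h import *
to([.515,-.07,.22],yaw=.35)"
```

```text
t 2.25 d [-44.9  35.1 100.2] a [ 4.000e-02  1.000e-02 -2.015e+01]
```

```bash
python3 -m pendant '[{"dx":-45,"dy":35,"dz":100,"ax":0,"ay":0,"az":-20,"claw":85},{"dx":-45,"dy":35,"dz":100,"ax":0,"ay":0,"az":-20,"claw":85},{"dx":-45,"dy":35,"dz":100,"ax":0,"ay":0,"az":-20,"claw":85},{"dx":-45,"dy":35,"dz":100,"ax":0,"ay":0,"az":-20,"claw":85},{"dx":-45,"dy":35,"dz":100,"ax":0,"ay":0,"az":-20,"claw":85},{"dx":-45,"dy":35,"dz":100,"ax":0,"ay":0,"az":-20,"claw":85}]'; python3 -c "
from h import *
grab('wrist','w3'); print(observe()['qd'].round(3),observe()['position'])"
```

```text
clock: 2.75
position: [0.5162, -0.069, 0.2212]
tool_rot: [3.14, -0.002, 0.346]
force: [0.3, 0.9, 0.4]
grip_width: 0.0844
[-0.01   0.002 -0.002 -0.001  0.002 -0.002  0.003] [ 0.51648207 -0.06861426  0.22137764]
```

View pics/w3.png

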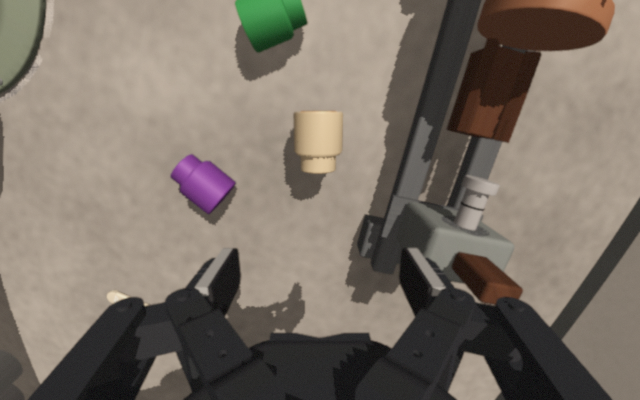

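The foot is upright in the picture at (318,140) and centred between the fingers, so the yaw matches. I'll enlarge it and refit using the settled views.

```bash
python3 -c "
from h import *
crop('w3',280,95,80,90,7,'c3'); crop('w3',430,0,200,145,4,'c3b');crop('w3',420,160,130,150,5,'c3c')"
```

```text
(no output)
```

View pics/c3.png

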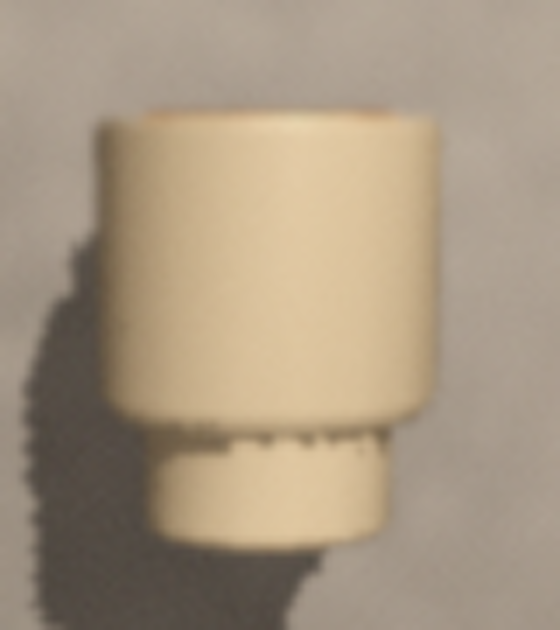

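View pics/c3b.png

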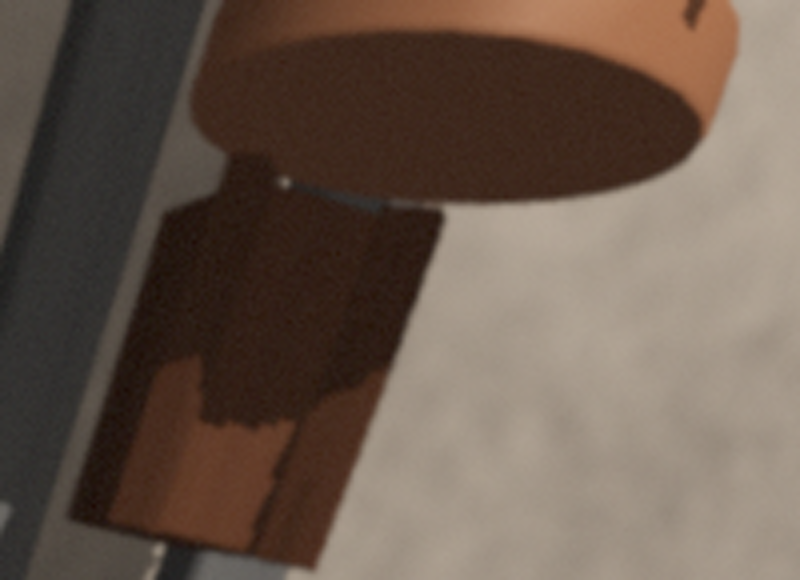

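View pics/c3c.png

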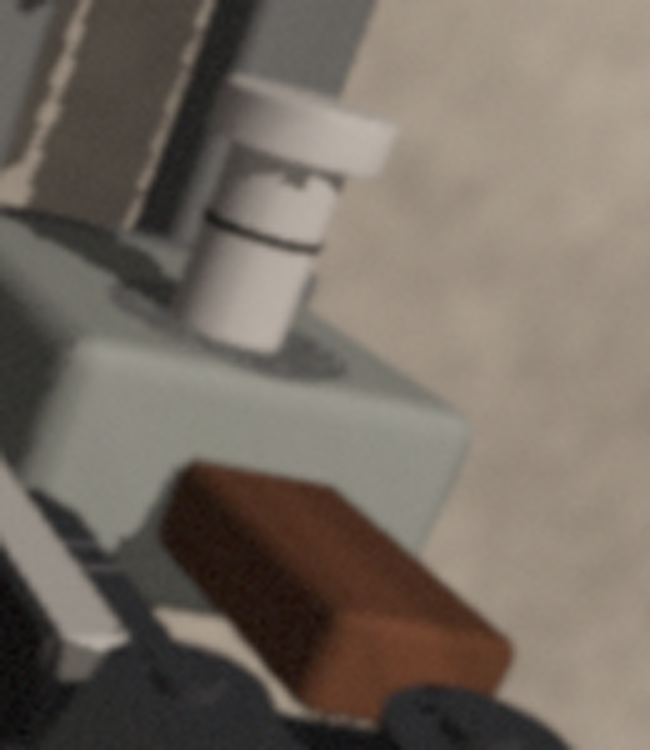

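```bash
cat > fit2.py <<'E'
from fit import *
w3=load('w3')
H3=px([(330,612),(512,645),(195,463),(330,488)],5,420,160)
B2=px([(352,522),(490,503)],6,330,120)
C3=px([(70,517),(315,568)],4,430,0)
F3=px([(192,80),(250,50),(350,32),(450,30),(550,45),(640,75),(700,120),(690,155),(640,180),(550,198),(470,202),(400,198),(300,178)],4,430,0)
def res(p,parts=False):
    y0=-.22+p[3]; h=np.array([(-.015,y0+.009,.2),(.015,y0+.009,.2),(-.015,y0+.009,.15),(.015,y0+.009,.15)])
    cr=np.array([(-.027,-.0855,.108),(.027,-.0855,.108)])
    r=[proj(w2,lw(p,h))-np.r_[H2[:2],B2],proj(w3,lw(p,h))-H3,proj(w2,lw(p,cr))-C2,proj(w3,lw(p,cr))-C3]
    f=[]
    for g,F in((w2,F2),(w3,F3)):
        q=proj(g,lw(p,circ)); f+=[min(np.linalg.norm(q-u,axis=1)) for u in F]
    if parts: return r,np.round(f,1)
    return np.r_[np.concatenate(r).ravel(),f]
def foot(p):
    x,y,z,a=p; ax=np.array([-np.sin(a),np.cos(a),0]);o=np.array([x,y,z]);out=[]
    for g in(w2,w3):
        V=np.array(g['view']);c=-V[:3,:3].T@V[:3,3];P=[]
        for yy,r in((.023,.027),(-.023,.027),(-.041,.020)):
            q=o+ax*yy; v=q-c; n=np.cross(ax,v);n/=np.linalg.norm(n)
            if n@[np.cos(a),np.sin(a),0]>0:n=-n
            P+= [q+n*r,q-n*r]
        out.append(proj(g,P))
    return out
f3=px([(100,118),(438,118),(104,412),(437,402),(152,535),(388,530)],7,280,95)
np.set_printoptions(suppress=True,precision=4)
o=least_squares(res,[.635,.12,.1,.01],loss='soft_l1');print(o.x,o.cost);r,f=res(o.x,1)
for q in r:print(np.round(q,1).tolist())
print(f)
p=o.x; print('cradle',lw(p,[0,-.0455,.125]),'handle',lw(p,[0,-.22+p[3],.15]),'yawdeg',np.degrees(p[2]))
fr=lambda p:np.concatenate([a-b for a,b in zip(foot(p),(f2,f3))]).ravel()
o=least_squares(fr,[.495,-.026,.05,.2],loss='soft_l1');print('foot',o.x,np.degrees(o.x[3]),o.cost);print(np.round(fr(o.x).reshape(-1,2),1).tolist())
E
python3 fit2.py; python3 -c "
from h import *
to([.497,-.019,.16],yaw=.353)"
```

```text
[0.628  0.1213 0.1381 0.0263] 39.048358092956526
[[-1.6, 1.9], [1.0, 0.9], [-2.3, -0.6], [-0.2, -0.8]]
[[1.4, 1.4], [2.7, 1.4], [-4.1, -2.0], [0.2, -1.1]]
[[-0.4, 0.7], [0.9, 0.5]]
[[10.8, 0.9], [2.9, 1.2]]
[1.7 3.6 2.7 1.5 0.2 0.5 0.5 0.6 0.6 0.7 0.4 1.  0.1 0.2 0.4 1.1 1.1 1.3
 0.5 0.6 0.6 0.8 1.  1.  1.7]
cradle [[0.6342 0.0762 0.125 ]] handle [[ 0.6546 -0.0706  0.15  ]] yawdeg 7.910975778840354
foot [ 0.4957 -0.0176  0.0473  0.3503] 20.07243049369365 6.8388910851974325
[[-0.5, -0.6], [-0.3, 0.5], [-0.3, 0.7], [1.2, 0.7], [-0.7, -0.8], [1.4, -2.0], [-0.6, 0.4], [0.5, 0.2], [0.0, 0.5], [-0.2, 1.7], [-0.3, -1.6], [0.5, -1.0]]
t 2.8 d [ -1.6 -53.4  61.3] a [ 0.08 -0.12 -0.35]
```

```bash
python3 -c "
from h import *
to([.4957,-.018,.12],yaw=.352)"; python3 -m pendant '[{"dx":-3,"dy":-53,"dz":100,"ax":0,"ay":0,"az":-0.3,"claw":85},{"dx":-3,"dy":-53,"dz":100,"ax":0,"ay":0,"az":-0.3,"claw":85},{"dx":-3,"dy":-53,"dz":100,"ax":0,"ay":0,"az":-0.3,"claw":85},{"dx":-3,"dy":-53,"dz":100,"ax":0,"ay":0,"az":-0.3,"claw":85},{"dx":-3,"dy":-53,"dz":100,"ax":0,"ay":0,"az":-0.3,"claw":85},{"dx":-3,"dy":-53,"dz":100,"ax":0,"ay":0,"az":-0.3,"claw":85}]'; python3 -c "
from h import *
to([.4957,-.018,.034],yaw=.352)
grab('wrist','w4')"
```

```text
t 2.8 d [ -2.6 -54.8 101.3] a [ 0.08 -0.12 -0.29]
clock: 3.3
position: [0.496, -0.0197, 0.1212]
tool_rot: [3.14, -0.002, 0.354]
force: [-0.3, -0.5, 0.8]
grip_width: 0.0851
t 3.3 d [ 0.1 -1.8 87.2] a [ 0.06 -0.11  0.1 ]
```

View pics/w4.png

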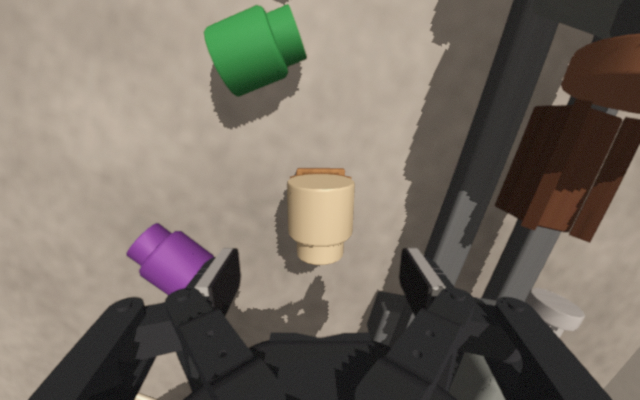

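```bash
python3 - <<'E'
from h import *
g=load('w4')
for z in(.047,.05):
  for yy in(.023,-.023,-.041):
    print(z,yy,proj(g,[.4957-np.sin(.35)*yy,-.0176+np.cos(.35)*yy,z+(.02 if yy==-.041 else .027)]).round(1))
crop('w4',270,150,100,130,5,'c4')
E
python3 -m pendant '[{"dx":0,"dy":-2,"dz":40,"ax":0,"ay":0,"az":0,"claw":85},{"dx":0,"dy":-2,"dz":60,"ax":0,"ay":0,"az":0,"claw":85},{"dx":0,"dy":-2,"dz":75,"ax":0,"ay":0,"az":0,"claw":85},{"dx":0,"dy":-2,"dz":87,"ax":0,"ay":0,"az":0,"claw":85},{"dx":0,"dy":-2,"dz":87,"ax":0,"ay":0,"az":0,"claw":85},{"dx":0,"dy":-2,"dz":87,"ax":0,"ay":0,"az":0,"claw":85}]' 40;  python3 -c "
from h import *
to([.4957,-.018,.034],yaw=.352)
grab('wrist','w5')"
```

```text
0.047 0.023 [[320.8 188.6]]
0.047 -0.023 [[320.5 247.3]]
0.047 -0.041 [[320.3 263.5]]
0.05 0.023 [[320.8 189.7]]
0.05 -0.023 [[320.5 249.1]]
0.05 -0.041 [[320.3 265.4]]
clock: 3.85
position: [0.4946, -0.018, 0.0335]
tool_rot: [3.141, -0.001, 0.354]
force: [0.3, 0.5, -0.6]
grip_width: 0.0847
t 3.85 d [ 1.1  0.4 -0.5] a [ 0.03 -0.04  0.1 ]
```

View pics/c4.png

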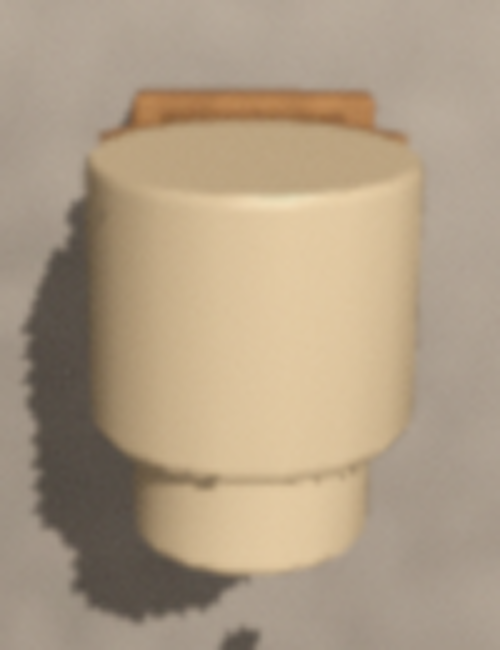

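View pics/w5.png

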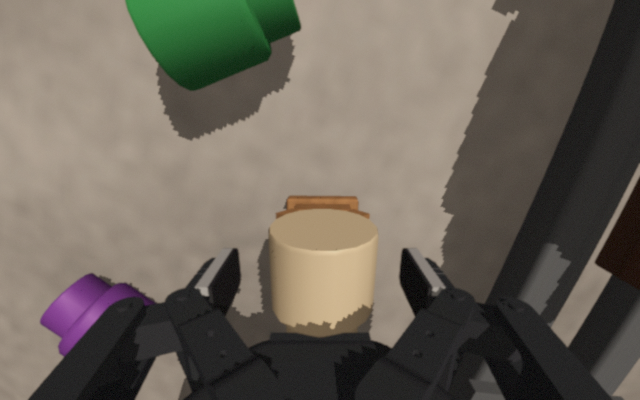

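The foot sits between the fingers, with its top rim at about (323,245). The chock peeps out behind it. I'll close the fingers.

```bash
python3 -m pendant '[{"dx":1,"dy":0,"dz":0,"ax":0,"ay":0,"az":0,"claw":65},{"dx":1,"dy":0,"dz":0,"ax":0,"ay":0,"az":0,"claw":56},{"dx":1,"dy":0,"dz":0,"ax":0,"ay":0,"az":0,"claw":52},{"dx":1,"dy":0,"dz":0,"ax":0,"ay":0,"az":0,"claw":48},{"dx":1,"dy":0,"dz":0,"ax":0,"ay":0,"az":0,"claw":45},{"dx":1,"dy":0,"dz":0,"ax":0,"ay":0,"az":0,"claw":45},{"dx":1,"dy":0,"dz":0,"ax":0,"ay":0,"az":0,"claw":45}]' 40;  python3 -c "
from h import *
g=grab('wrist','w6'); print(observe()['grip_width'])"
```

```text
clock: 4.48
position: [0.4959, -0.0174, 0.0339]
tool_rot: [3.141, -0.002, 0.354]
force: [-0.6, -0.2, 12.7]
grip_width: 0.0526
0.05315852197020035
```

View pics/w6.png

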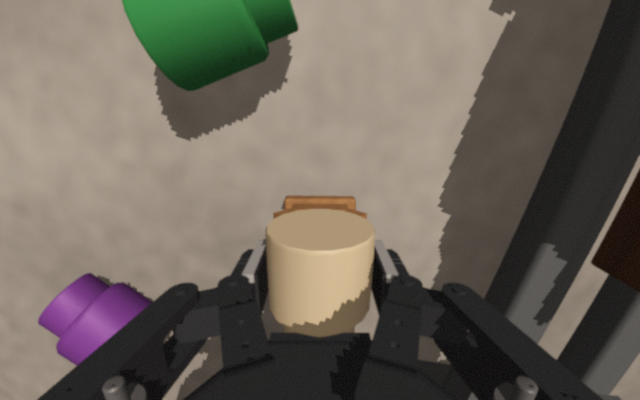

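```bash
python3 -m pendant '[{"dx":0,"dy":0,"dz":-15,"ax":0,"ay":0,"az":0,"claw":45},{"dx":0,"dy":0,"dz":-50,"ax":0,"ay":0,"az":0,"claw":45},{"dx":0,"dy":0,"dz":-90,"ax":0,"ay":0,"az":0,"claw":45},{"dx":0,"dy":0,"dz":-130,"ax":0,"ay":0,"az":0,"claw":45},{"dx":0,"dy":0,"dz":-170,"ax":0,"ay":0,"az":0,"claw":45},{"dx":0,"dy":0,"dz":-200,"ax":0,"ay":0,"az":0,"claw":45},{"dx":0,"dy":0,"dz":-200,"ax":0,"ay":0,"az":0,"claw":45},{"dx":0,"dy":0,"dz":-200,"ax":0,"ay":0,"az":0,"claw":45}]' 50;  python3 -c "
from h import *
p=[.628,.1213,.138]
c,s=np.cos(.138),np.sin(.138)
def L(x,y,z): return [.628+c*x-s*y,.1213+s*x+c*y,z]
print(L(0,-.055,.25))
to(L(0,-.055,.25),yaw=.138)
g=grab('wrist','w7'); print(observe()['grip_width'],observe()['force'])"
```

```text
clock: 5.2
position: [0.4954, -0.0177, 0.2344]
tool_rot: [3.14, -0.003, 0.354]
force: [0.1, -0.2, -1.3]
grip_width: 0.0525
[np.float64(0.6355659322687279), np.float64(0.06682287939965054), 0.25]
t 5.2 d [160.8 -30.7 -15.2] a [ 0.09 -0.16 12.36]
0.05213977617865928 [-0.61404735  0.16104446 -1.97341468]
```

View pics/w7.png

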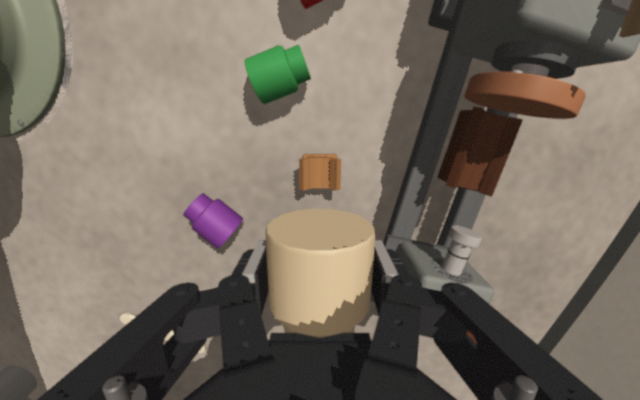

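The foot is held well, with its rim at (320,235) in the same place between the pads, and the chock is empty at (320,172). Next I'll carry it over the cradle.

```bash
python3 -m pendant '[{"dx":25,"dy":-5,"dz":-8,"ax":0,"ay":0,"az":2,"claw":45},{"dx":60,"dy":-11,"dz":-15,"ax":0,"ay":0,"az":5,"claw":45},{"dx":95,"dy":-18,"dz":-15,"ax":0,"ay":0,"az":8,"claw":45},{"dx":130,"dy":-25,"dz":-15,"ax":0,"ay":-0.1,"az":10,"claw":45},{"dx":150,"dy":-29,"dz":-15,"ax":0,"ay":-0.1,"az":12.4,"claw":45},{"dx":161,"dy":-31,"dz":-15,"ax":0,"ay":-0.1,"az":12.4,"claw":45},{"dx":161,"dy":-31,"dz":-15,"ax":0,"ay":-0.1,"az":12.4,"claw":45},{"dx":161,"dy":-31,"dz":-15,"ax":0,"ay":-0.1,"az":12.4,"claw":45},{"dx":161,"dy":-31,"dz":-15,"ax":0,"ay":-0.1,"az":12.4,"claw":45}]';  python3 -c "
from h import *
c,s=np.cos(.138),np.sin(.138)
def L(x,y,z): return [.628+c*x-s*y,.1213+s*x+c*y,z]
to(L(0,-.055,.25),yaw=.138)
for n in('wrist','scene','top'): grab(n,n[0]+'8')
crop('s8',200,140,160,160,4,'c8'); crop('t8',220,130,180,100,4,'c8t')"
```

```text
clock: 6.0
position: [0.6343, 0.067, 0.2467]
tool_rot: [3.141, 0.004, 0.138]
force: [0.4, 0.6, -1.2]
grip_width: 0.0529
t 6.0 d [ 1.3  0.4 -3.3] a [0.03 0.21 0.01]
```

View pics/w8.png

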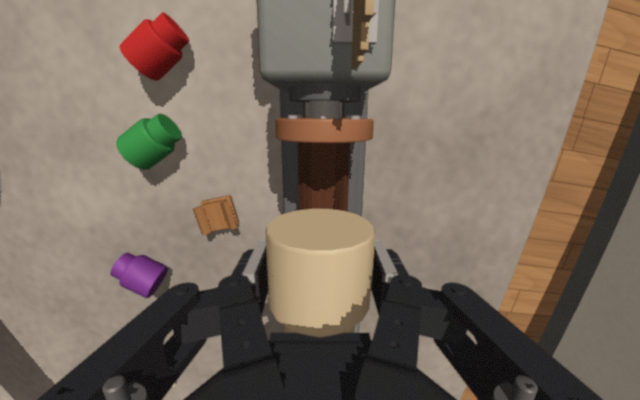

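View pics/c8.png

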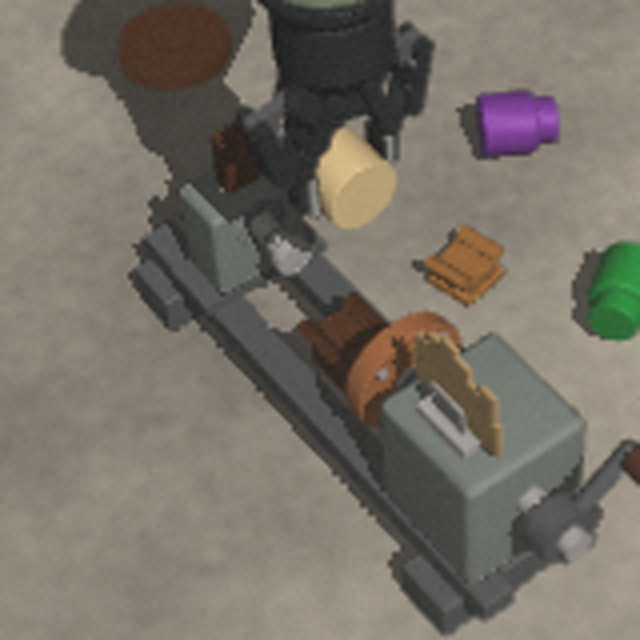

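View pics/c8t.png

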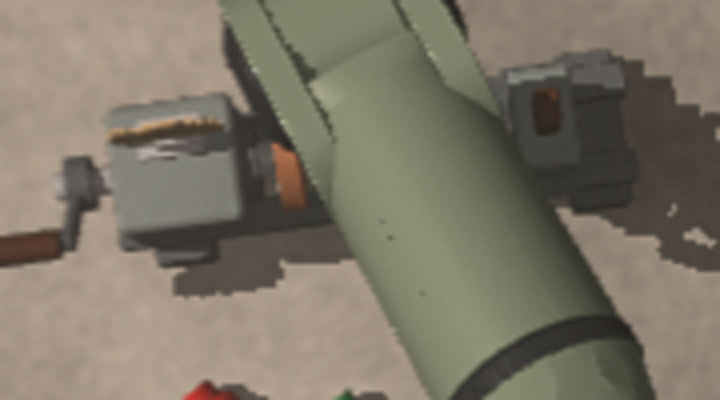

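Run:
```python
from h import *
g=load('w8'); print(g['cx'],g['cy'])
crop('w8',240,90,170,130,4.5,'c8w')
V=np.array(g['view']);C=-V[:3,:3].T@V[:3,3];s=observe();A=R.from_euler('xyz',s['tool_rot'])
print('cam in tool',A.inv().apply(C-s['position'])); print((A.inv().as_matrix()@V[:3,:3].T).round(3))
print(proj(g,[s['position'],s['position']+[0,0,.016]]))
from fit import lw
p=[.628,.1213,.138]
print(proj(g,lw(p,[(-.045,0,.125),(.045,0,.125),(-.027,-.0055,.108),(.027,-.0055,.108),(-.05,-.03,.06),(.05,-.03,.06)])))
```

```text
319.5980868065925 199.54861450085596
cam in tool [-0.00082648 -0.07570891 -0.14146086]
[[ 1.    -0.001  0.001]
 [-0.001 -0.956 -0.294]
 [ 0.001  0.294 -0.956]]
[[321.14288944 253.45469298]
 [321.21472029 268.34940853]]
[[273.90507034 137.6324423 ]
 [369.9421497  137.70858003]
 [294.83139232 141.81480991]
 [348.79748642 141.85876922]
 [279.64526358 158.83547559]
 [363.51246638 158.91319695]]
```

View pics/c8w.png

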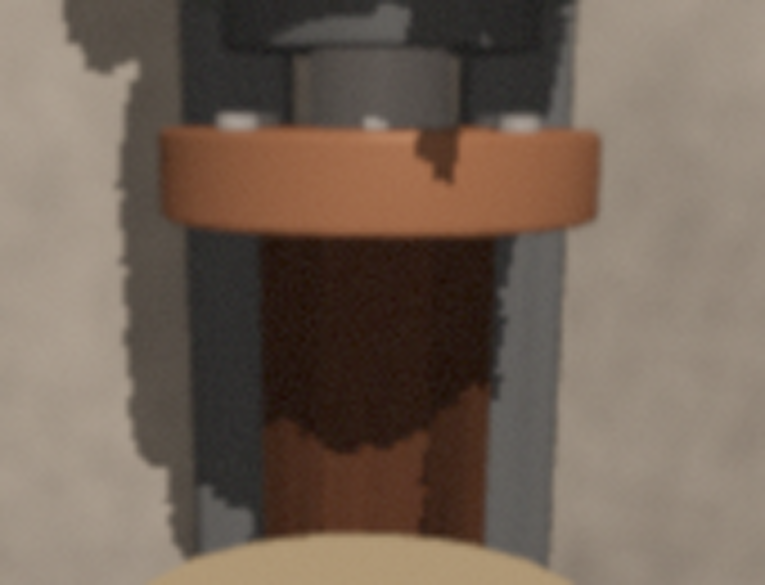

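Run:
```python
from h import *
g=load('w8');s=observe();A=R.from_euler('xyz',s['tool_rot'])
def T(uv,z): 
    P=atz(g,uv,z); return A.inv().apply(P-s['position'])*1000
def c(u,v): return ((u+.5)/4.5-.5+240,(v+.5)/4.5-.5+90)
for a,b,z in [((162,190),(599,190),.125),((264,300),(494,300),.108),((264,500),(487,500),.108),((181,50),(577,50),.06),((187,250),(564,250),.06),((193,400),(556,400),.06),((199,530),(552,530),.06)]:
    p,q=T(c(*a),z),T(c(*b),z); print(z,p.round(1),q.round(1),((p+q)/2).round(1))
```

```text
0.125 [-42.1 -60.3 122.8] [ 48.4 -60.4 122.6] [  3.2 -60.4 122.7]
0.108 [-22.7 -35.  139.8] [ 29.2 -35.1 139.6] [  3.3 -35.1 139.7]
0.108 [-23.7  12.3 139.8] [ 29.1  12.2 139.7] [  2.7  12.2 139.7]
0.06 [-46.  -90.9 187.8] [ 53.2 -91.  187.6] [  3.6 -91.  187.7]
0.06 [-46.3 -41.2 187.8] [ 52.2 -41.3 187.6] [  3.  -41.2 187.7]
0.06 [-46.2  -1.  187.8] [ 52.   -1.2 187.6] [  2.9  -1.1 187.7]
0.06 [-46.   36.1 187.8] [ 52.6  35.9 187.6] [  3.3  36.  187.7]
```

```bash
python3 -m pendant '[{"dx":4,"dy":0,"dz":10,"ax":0,"ay":0.2,"az":0,"claw":45},{"dx":4,"dy":0,"dz":30,"ax":0,"ay":0.2,"az":0,"claw":45},{"dx":4,"dy":0,"dz":50,"ax":0,"ay":0.2,"az":0,"claw":45},{"dx":4,"dy":0,"dz":67,"ax":0,"ay":0.2,"az":0,"claw":45},{"dx":4,"dy":0,"dz":67,"ax":0,"ay":0.2,"az":0,"claw":45},{"dx":4,"dy":0,"dz":67,"ax":0,"ay":0.2,"az":0,"claw":45},{"dx":4,"dy":0,"dz":67,"ax":0,"ay":0.2,"az":0,"claw":45},{"dx":4,"dy":0,"dz":67,"ax":0,"ay":0.2,"az":0,"claw":45}]'
python3 - <<'E'
from h import *
grab('wrist','w9');grab('scene','s9');print(observe()['position'],observe()['tool_rot'],observe()['force'])
crop('w9',220,80,200,140,4,'c9w');crop('s9',240,180,120,120,5,'c9s')
E
```

```text
clock: 6.82
position: [0.6395, 0.0681, 0.182]
tool_rot: [3.141, -0.003, 0.138]
force: [0.5, 0.4, -0.1]
grip_width: 0.0523
[0.63939421 0.06807925 0.18177958] [ 3.14135139 -0.00322199  0.13780244] [-0.14904062 -0.14239666 -0.48932994]
```

View pics/w9.png

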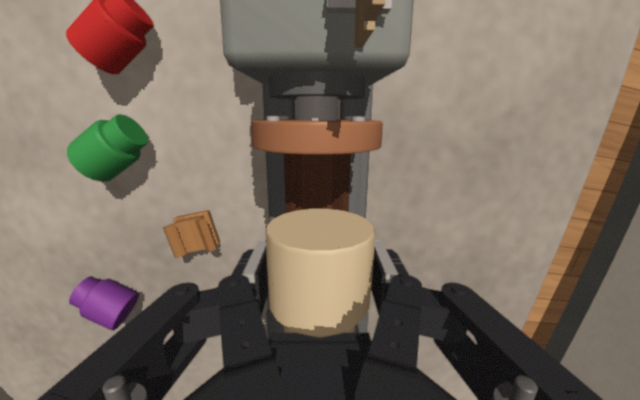

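View pics/c9w.png

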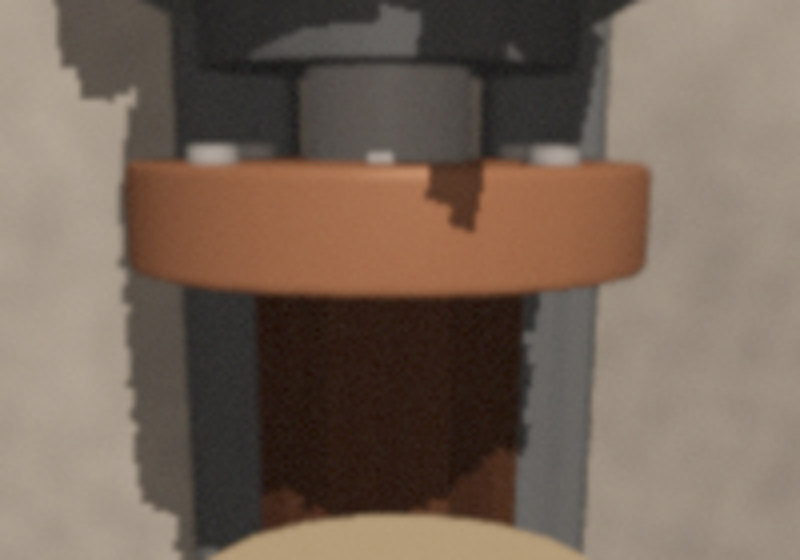

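View pics/c9s.png

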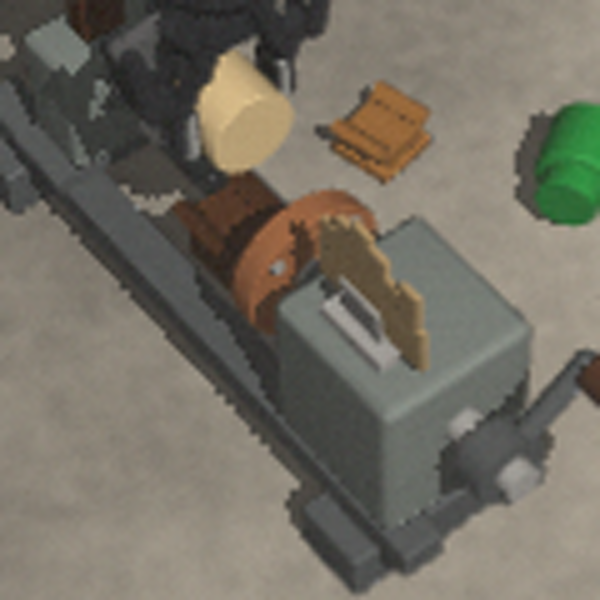

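Run:
```python
from h import *
g=load('w9');s=observe();A=R.from_euler('xyz',s['tool_rot'])
B=R.from_euler('xyz',[np.pi,0,s['tool_rot'][2]])
print(s['position'],s['tool_rot'])
def T(uv,z): 
    P=atz(g,uv,z); return B.inv().apply(P-s['position'])*1000
def c(u,v): return ((u+.5)/4-.5+220,(v+.5)/4-.5+80)
for a,b,z in [((128,240),(650,240),.125),((258,330),(522,330),.108),((261,500),(515,500),.108),((176,50),(609,50),.06),((186,300),(597,300),.06),((195,500),(584,500),.06)]:
    p,q=T(c(*a),z),T(c(*b),z); print(z,p.round(1),q.round(1),((p+q)/2).round(1))
# foot rim: silhouette cols at base rim
p,q=T((266.5,238),s['position'][2]+.016),T((374,238),s['position'][2]+.016);print('foot',p,q,(p+q)/2)
```

```text
[0.63939421 0.06807925 0.18177958] [ 3.14135139 -0.00322199  0.13780244]
0.125 [-48.4 -58.5  56.8] [ 44.2 -58.4  56.8] [ -2.1 -58.5  56.8]
0.108 [-28.  -39.5  73.8] [ 23.9 -39.5  73.8] [ -2.  -39.5  73.8]
0.108 [-28.7  -4.4  73.8] [23.6 -4.3 73.8] [-2.5 -4.3 73.8]
0.06 [-50.2 -95.  121.8] [ 47.1 -95.1 121.8] [ -1.6 -95.  121.8]
0.06 [-50.9 -38.8 121.8] [ 47.1 -38.7 121.8] [ -1.9 -38.8 121.8]
0.06 [-51.4  11.4 121.8] [ 46.5  11.5 121.8] [ -2.5  11.4 121.8]
foot [-27.06617112 -16.27739502 -16.        ] [ 26.83059274 -16.18341633 -16.        ] [ -0.11778919 -16.23040567 -16.        ]
```

```bash
python3 -m pendant '[{"dx":-1,"dy":0,"dz":0,"ax":0,"ay":-0.1,"az":0,"claw":45},{"dx":-2.2,"dy":0,"dz":10,"ax":0,"ay":-0.1,"az":0.2,"claw":45},{"dx":-2.2,"dy":0,"dz":25,"ax":0,"ay":-0.1,"az":0.2,"claw":45},{"dx":-2.2,"dy":0,"dz":40,"ax":0,"ay":-0.1,"az":0.2,"claw":45},{"dx":-2.2,"dy":0,"dz":50,"ax":0,"ay":-0.1,"az":0.2,"claw":45},{"dx":-2.2,"dy":0,"dz":55,"ax":0,"ay":-0.1,"az":0.2,"claw":45},{"dx":-2.2,"dy":0,"dz":55,"ax":0,"ay":-0.1,"az":0.2,"claw":45},{"dx":-2.2,"dy":0,"dz":55,"ax":0,"ay":-0.1,"az":0.2,"claw":45},{"dx":-2.2,"dy":0,"dz":55,"ax":0,"ay":-0.1,"az":0.2,"claw":45}]'
python3 - <<'E'
from h import *
grab('wrist','w10');grab('scene','s10');print(observe()['position'],observe()['tool_rot'],observe()['force'])
crop('w10',200,80,240,150,3.2,'c10w');crop('s10',240,180,120,120,5,'c10s')
E
```

```text
clock: 7.67
position: [0.6372, 0.0679, 0.1265]
tool_rot: [3.141, -0.001, 0.134]
force: [1.2, -0.1, -1.9]
grip_width: 0.0525
[0.63724237 0.06778713 0.1265222 ] [ 3.14140782e+00 -1.09540778e-03  1.34326975e-01] [ 1.06061016  0.6478459  -1.30506184]
```

View pics/c10w.png

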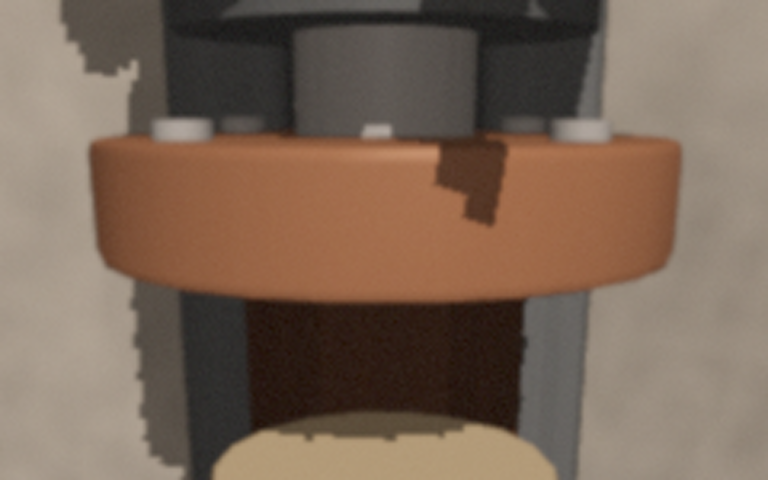

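View pics/c10s.png

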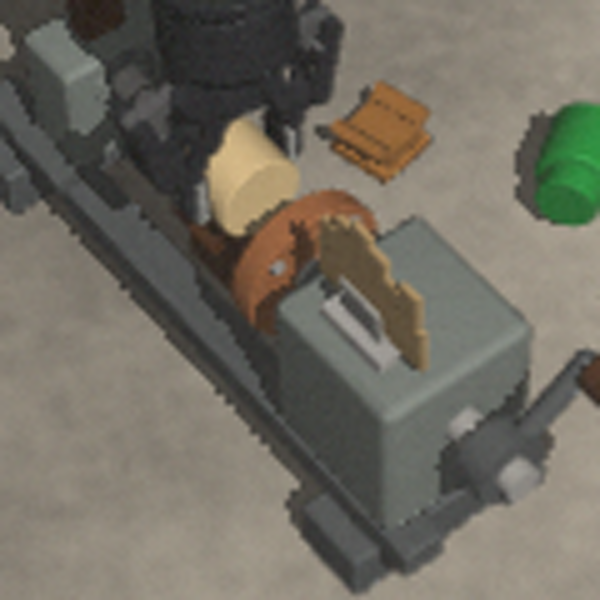

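Disc, cradle, bed and foot are all centred at column 320–321, so it is aligned. I'll lower it gently into the V.

```bash
python3 -m pendant '[{"dx":0,"dy":0,"dz":6,"ax":0,"ay":0,"az":0,"claw":45},{"dx":0,"dy":0,"dz":11,"ax":0,"ay":0,"az":0,"claw":45},{"dx":0,"dy":0,"dz":14,"ax":0,"ay":0,"az":0,"claw":45},{"dx":0,"dy":0,"dz":15,"ax":0,"ay":0,"az":0,"claw":45},{"dx":0,"dy":0,"dz":15,"ax":0,"ay":0,"az":0,"claw":45},{"dx":0,"dy":0,"dz":15,"ax":0,"ay":0,"az":0,"claw":45}]'
```

```text
clock: 8.27
position: [0.6369, 0.0678, 0.1107]
tool_rot: [3.141, 0.0, 0.134]
force: [0.1, 0.2, -1.6]
grip_width: 0.0525
```

```bash
python3 -m pendant '[{"dx":0,"dy":0,"dz":0.8,"ax":0,"ay":0,"az":0,"claw":45},{"dx":0,"dy":0,"dz":1.6,"ax":0,"ay":0,"az":0,"claw":45},{"dx":0,"dy":0,"dz":1.6,"ax":0,"ay":0,"az":0,"claw":45},{"dx":0,"dy":0,"dz":1.6,"ax":0,"ay":0,"az":0,"claw":45}]'
```

```text
clock: 8.6
position: [0.6372, 0.0678, 0.1094]
tool_rot: [3.141, -0.001, 0.134]
force: [1.9, -0.4, 0.8]
grip_width: 0.0525
```

```bash
python3 -m pendant '[{"dx":0,"dy":0,"dz":0.5,"ax":0,"ay":0,"az":0,"claw":45},{"dx":0,"dy":0,"dz":0.8,"ax":0,"ay":0,"az":0,"claw":45},{"dx":0,"dy":0,"dz":0.8,"ax":0,"ay":0,"az":0,"claw":45}]'
python3 - <<'E'
from h import *
grab('wrist','w11'); crop('w11',200,80,240,180,3.2,'c11w');grab('scene','s11');crop('s11',240,180,120,120,5,'c11s')
E
```

```text
clock: 8.85
position: [0.6374, 0.0678, 0.1092]
tool_rot: [3.141, -0.001, 0.134]
force: [1.2, -0.0, 9.5]
grip_width: 0.0523
```

View pics/c11w.png

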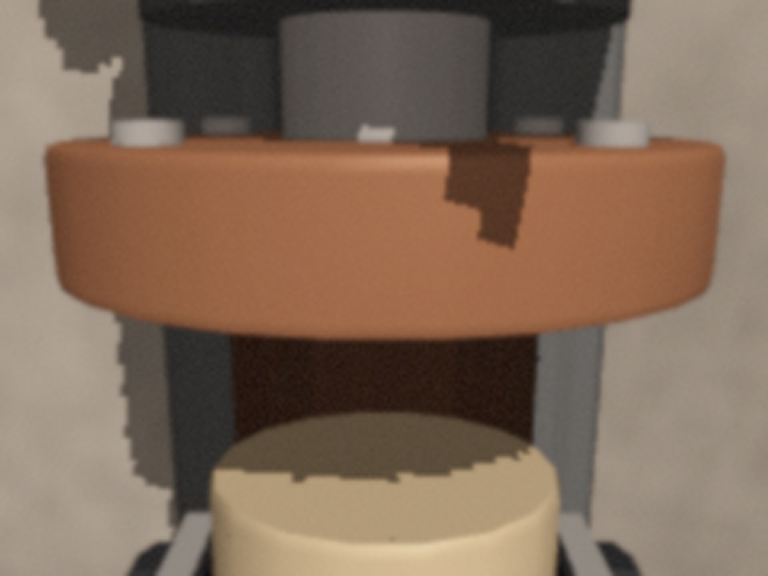

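View pics/c11s.png

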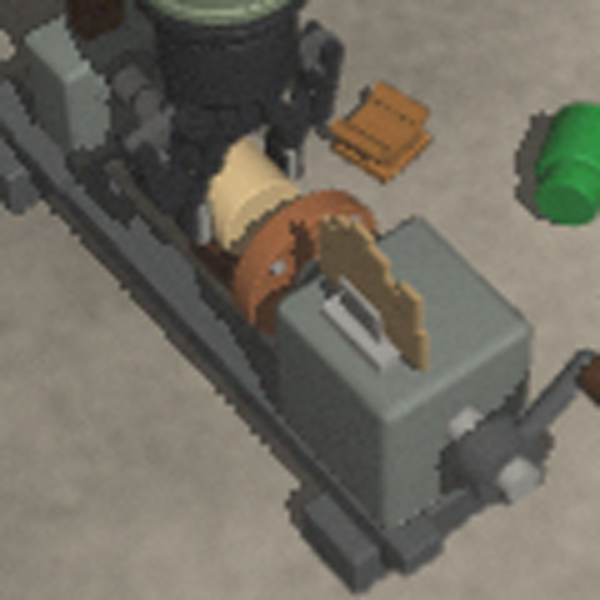

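It is seated, with 9.5 N upward at TCP z 0.109 as expected. I'll open the fingers.

```bash
python3 -m pendant '[{"dx":0,"dy":0,"dz":-0.8,"ax":0,"ay":0,"az":0,"claw":52},{"dx":0,"dy":0,"dz":-0.8,"ax":0,"ay":0,"az":0,"claw":58},{"dx":0,"dy":0,"dz":-0.8,"ax":0,"ay":0,"az":0,"claw":66},{"dx":0,"dy":0,"dz":-0.8,"ax":0,"ay":0,"az":0,"claw":76},{"dx":0,"dy":0,"dz":-0.8,"ax":0,"ay":0,"az":0,"claw":82},{"dx":0,"dy":0,"dz":-0.8,"ax":0,"ay":0,"az":0,"claw":82},{"dx":0,"dy":0,"dz":-0.8,"ax":0,"ay":0,"az":0,"claw":82}]'; python3 -c "
from h import *
grab('wrist','w12')"
```

```text
clock: 9.53
position: [0.6368, 0.0677, 0.1091]
tool_rot: [3.141, 0.0, 0.134]
force: [0.2, -1.0, -0.3]
grip_width: 0.0823
```

View pics/w12.png

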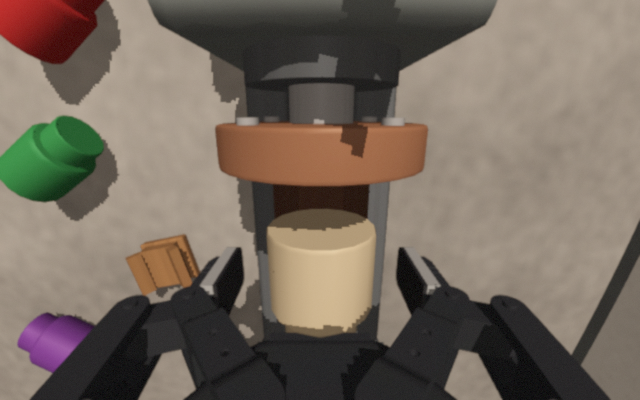

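The foot lies free in the cradle, centred at (321,250), with the fingers open on both sides. I'll retreat upwards and then go over the handle.

```bash
python3 -m pendant '[{"dx":0,"dy":0,"dz":-10,"ax":0,"ay":0,"az":0,"claw":82},{"dx":0,"dy":0,"dz":-40,"ax":0,"ay":0,"az":0,"claw":82},{"dx":0,"dy":0,"dz":-80,"ax":0,"ay":0,"az":0,"claw":82},{"dx":0,"dy":0,"dz":-120,"ax":0,"ay":0,"az":0,"claw":82},{"dx":0,"dy":0,"dz":-160,"ax":0,"ay":0,"az":0,"claw":82},{"dx":0,"dy":0,"dz":-180,"ax":0,"ay":0,"az":0,"claw":82},{"dx":0,"dy":0,"dz":-180,"ax":0,"ay":0,"az":0,"claw":82}]'; python3 -c "
from h import *
grab('wrist','w13');to([.6562,-.0709,.26],yaw=.136)"
```

```text
clock: 10.17
position: [0.6383, 0.0685, 0.2953]
tool_rot: [3.142, -0.007, 0.134]
force: [-0.8, -0.6, -0.0]
grip_width: 0.082
t 10.22 d [ -0.3 140.3  32.5] a [ 0.01 -0.25 -0.09]
```

View pics/w13.png

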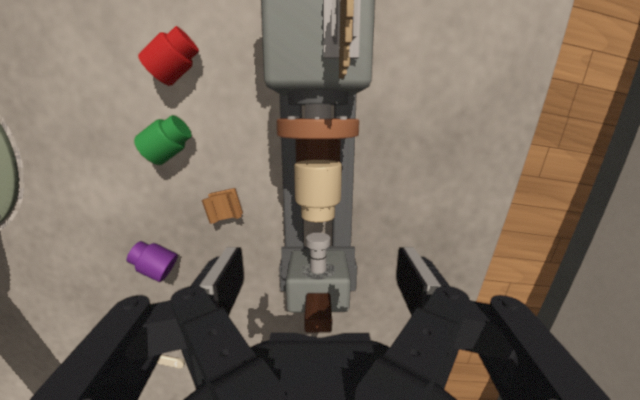

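The foot lies straight in the cradle at (318,190), the ram pad is just behind it at (318,240), and the handle is at (318,312). I'll move above the handle.

```bash
python3 -m pendant '[{"dx":0,"dy":30,"dz":0,"ax":0,"ay":-0.2,"az":0,"claw":75},{"dx":0,"dy":65,"dz":10,"ax":0,"ay":-0.2,"az":0,"claw":75},{"dx":0,"dy":100,"dz":25,"ax":0,"ay":-0.2,"az":0,"claw":75},{"dx":0,"dy":130,"dz":32,"ax":0,"ay":-0.2,"az":0,"claw":70},{"dx":0,"dy":140,"dz":32,"ax":0,"ay":-0.2,"az":0,"claw":70},{"dx":0,"dy":140,"dz":32,"ax":0,"ay":-0.2,"az":0,"claw":70},{"dx":0,"dy":140,"dz":32,"ax":0,"ay":-0.2,"az":0,"claw":70},{"dx":0,"dy":140,"dz":32,"ax":0,"ay":-0.2,"az":0,"claw":70}]'; python3 -c "
from h import *
grab('wrist','w14');print(observe()['position'],observe()['tool_rot'])
crop('w14',220,80,200,200,3.8,'c14')"
```

```text
clock: 10.88
position: [0.6555, -0.0694, 0.2574]
tool_rot: [-3.141, 0.003, 0.136]
force: [-0.0, 0.2, -0.1]
grip_width: 0.0704
[ 0.655565   -0.06925593  0.25750758] [-3.14113216  0.00320234  0.13637631]
```

View pics/w14.png

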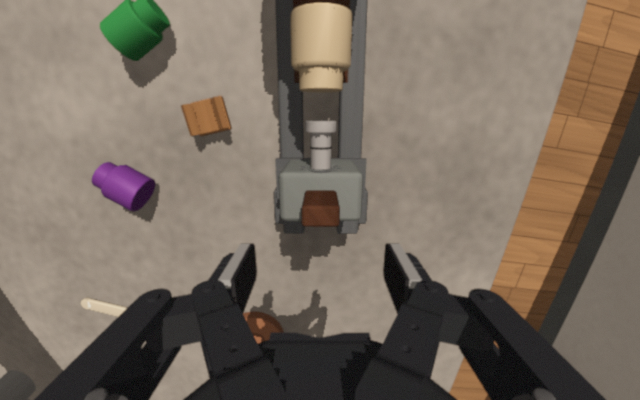

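View pics/c14.png

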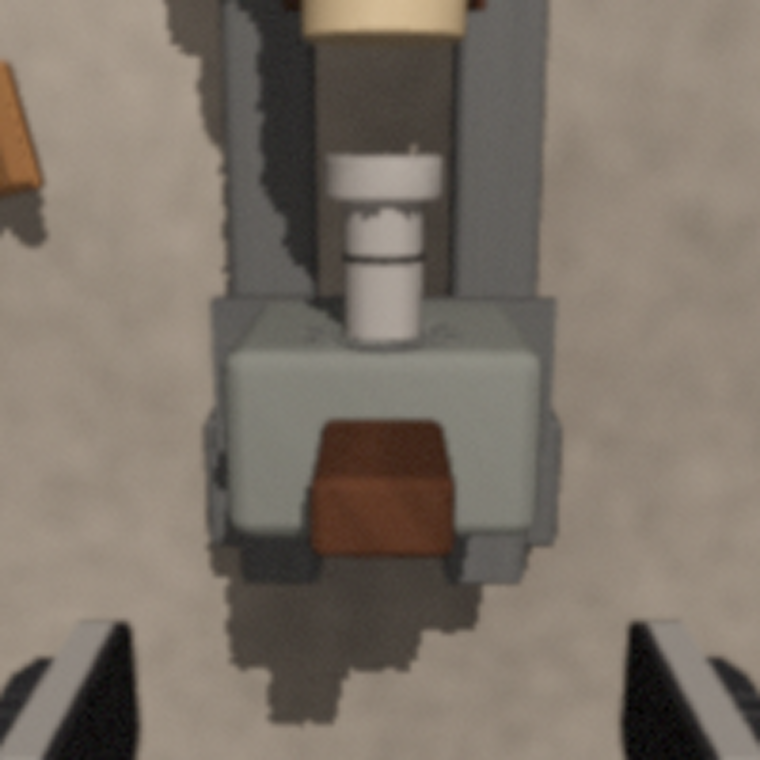

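Run:
```python
from h import *
g=load('w14');s=observe()
B=R.from_euler('xyz',[np.pi,0,s['tool_rot'][2]])
T=lambda u,v,z:(B.inv().apply(atz(g,((u+.5)/3.8-.5+220,(v+.5)/3.8-.5+80),z)-s['position'])*1000).round(1)
print(T(313,483,.2),T(452,483,.2),T(313,555,.2),T(452,555,.2))
print(T(325,423,.15),T(440,423,.15)); print('pad',T(327,160,.125),T(441,160,.125),'spigot end',T(303,35,.125),T(464,35,.125))
```

```text
[-14.2  -8.   57.5] [13.7 -8.  57.5] [-14.5   7.6  57.5] [14.   7.6 57.5]
[-14.4  -6.7 107.5] [ 13.9  -6.8 107.5]
pad [-14.3 -68.7 132.5] [ 14.5 -68.7 132.5] spigot end [-19.8 -98.5 132.5] [ 19.7 -98.5 132.5]
```

The handle is centred under the tool to within 0.5 mm, so I'll descend and grip it.

```bash
python3 -m pendant '[{"dx":0,"dy":0,"dz":25,"ax":0,"ay":0,"az":0,"claw":70},{"dx":0,"dy":0,"dz":55,"ax":0,"ay":0,"az":0,"claw":70},{"dx":0,"dy":0,"dz":80,"ax":0,"ay":0,"az":0,"claw":70},{"dx":0,"dy":0,"dz":95,"ax":0,"ay":0,"az":0,"claw":70},{"dx":0,"dy":0,"dz":99,"ax":0,"ay":0,"az":0,"claw":60},{"dx":0,"dy":0,"dz":99,"ax":0,"ay":0,"az":0,"claw":50}]' 60; python3 -c "
from h import *
grab('wrist','w15');print(observe()['position'],observe()['tool_rot'])
crop('w15',220,80,200,200,3.8,'c15')"
```

```text
clock: 11.43
position: [0.655, -0.0699, 0.1577]
tool_rot: [-3.141, 0.005, 0.136]
force: [-0.4, 0.6, 0.3]
grip_width: 0.0507
[ 0.6555358  -0.07009323  0.15888043] [-3.14147748e+00  3.10066274e-03  1.35577750e-01]
```

View pics/w15.png

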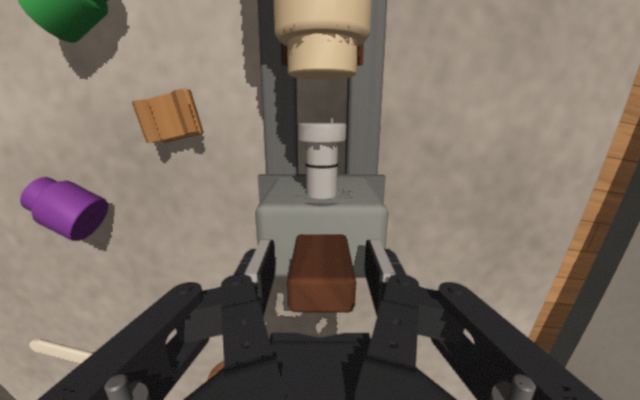

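```bash
python3 -m pendant '[{"dx":0,"dy":0,"dz":0,"ax":0,"ay":0,"az":0,"claw":38},{"dx":0,"dy":0,"dz":0,"ax":0,"ay":0,"az":0,"claw":32},{"dx":0,"dy":0,"dz":0,"ax":0,"ay":0,"az":0,"claw":28},{"dx":0,"dy":0,"dz":0,"ax":0,"ay":0,"az":0,"claw":20},{"dx":0,"dy":0,"dz":0,"ax":0,"ay":0,"az":0,"claw":20},{"dx":0,"dy":0,"dz":0,"ax":0,"ay":0,"az":0,"claw":20}]' 60; python3 -m pendant '[{"dx":0,"dy":-3,"dz":0,"ax":0,"ay":0,"az":0,"claw":20},{"dx":0,"dy":-6,"dz":0,"ax":0,"ay":0,"az":0,"claw":20},{"dx":0,"dy":-9,"dz":0,"ax":0,"ay":0,"az":0,"claw":20},{"dx":0,"dy":-12,"dz":0,"ax":0,"ay":0,"az":0,"claw":20},{"dx":0,"dy":-15,"dz":0,"ax":0,"ay":0,"az":0,"claw":20},{"dx":0,"dy":-15,"dz":0,"ax":0,"ay":0,"az":0,"claw":20},{"dx":0,"dy":-15,"dz":0,"ax":0,"ay":0,"az":0,"claw":20}]'; python3 -c "
from h import *
grab('wrist','w16');print(observe()['force'])"
```

```text
clock: 11.98
position: [0.656, -0.0709, 0.1597]
tool_rot: [3.141, 0.001, 0.134]
force: [-1.4, 0.6, 6.6]
grip_width: 0.0291
clock: 12.57
position: [0.654, -0.0557, 0.1597]
tool_rot: [3.141, 0.001, 0.135]
force: [-2.6, 2.7, 5.6]
grip_width: 0.0296
[-1.7963337   0.92328412  6.36406715]
```

View pics/w16.png

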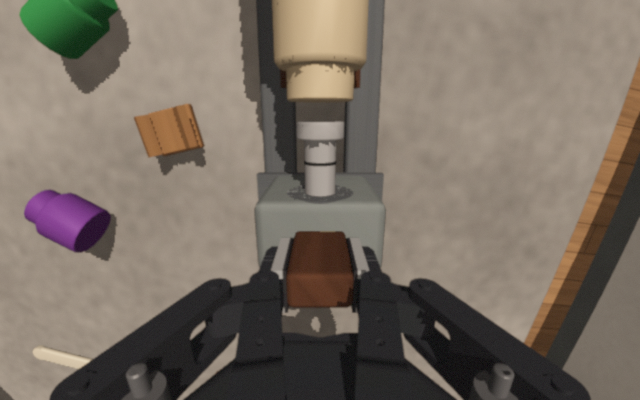

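The tailstock follows and the foot is undisturbed; the gap from pad to spigot is closing. I'll carry on.

```bash
python3 -m pendant '[{"dx":0,"dy":-3,"dz":0,"ax":0,"ay":0,"az":0,"claw":20},{"dx":0,"dy":-7,"dz":0,"ax":0,"ay":0,"az":0,"claw":20},{"dx":0,"dy":-10,"dz":0,"ax":0,"ay":0,"az":0,"claw":20},{"dx":0,"dy":-13,"dz":0,"ax":0,"ay":0,"az":0,"claw":20},{"dx":0,"dy":-16,"dz":0,"ax":0,"ay":0,"az":0,"claw":20},{"dx":0,"dy":-19,"dz":0,"ax":0,"ay":0,"az":0,"claw":20},{"dx":0,"dy":-22,"dz":0,"ax":0,"ay":0,"az":0,"claw":20},{"dx":0,"dy":-25,"dz":0,"ax":0,"ay":0,"az":0,"claw":20},{"dx":0,"dy":-28,"dz":0,"ax":0,"ay":0,"az":0,"claw":20},{"dx":0,"dy":-30,"dz":0,"ax":0,"ay":0,"az":0,"claw":20}]'; python3 -m pendant '[{"dx":0,"dy":-3,"dz":0,"ax":0,"ay":0,"az":0,"claw":20},{"dx":0,"dy":-5,"dz":0,"ax":0,"ay":0,"az":0,"claw":20},{"dx":0,"dy":-7,"dz":0,"ax":0,"ay":0,"az":0,"claw":20},{"dx":0,"dy":-8,"dz":0,"ax":0,"ay":0,"az":0,"claw":20},{"dx":0,"dy":-8,"dz":0,"ax":0,"ay":0,"az":0,"claw":20}]';python3 -c "
from h import *
grab('wrist','w17');print(observe()['force']); crop('w17',220,40,200,200,3.8,'c17')"
```

```text
clock: 13.45
position: [0.6501, -0.0267, 0.1597]
tool_rot: [3.14, 0.001, 0.134]
force: [0.3, -2.8, 5.9]
grip_width: 0.0292
clock: 13.87
position: [0.649, -0.0185, 0.1597]
tool_rot: [3.141, 0.001, 0.134]
force: [-0.1, -1.1, 5.8]
grip_width: 0.029
[ 0.02233643 -0.76922426  5.98209316]
```

View pics/w17.png

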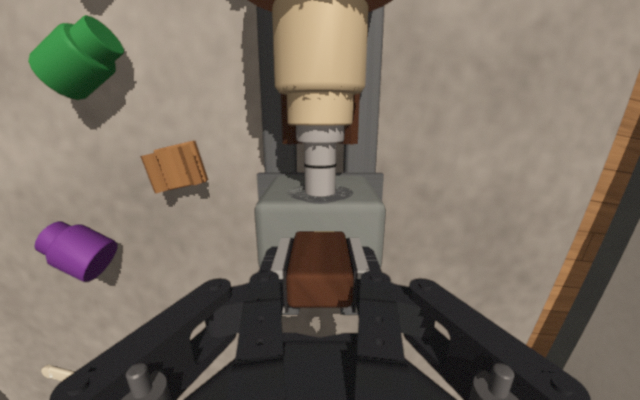

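View pics/c17.png

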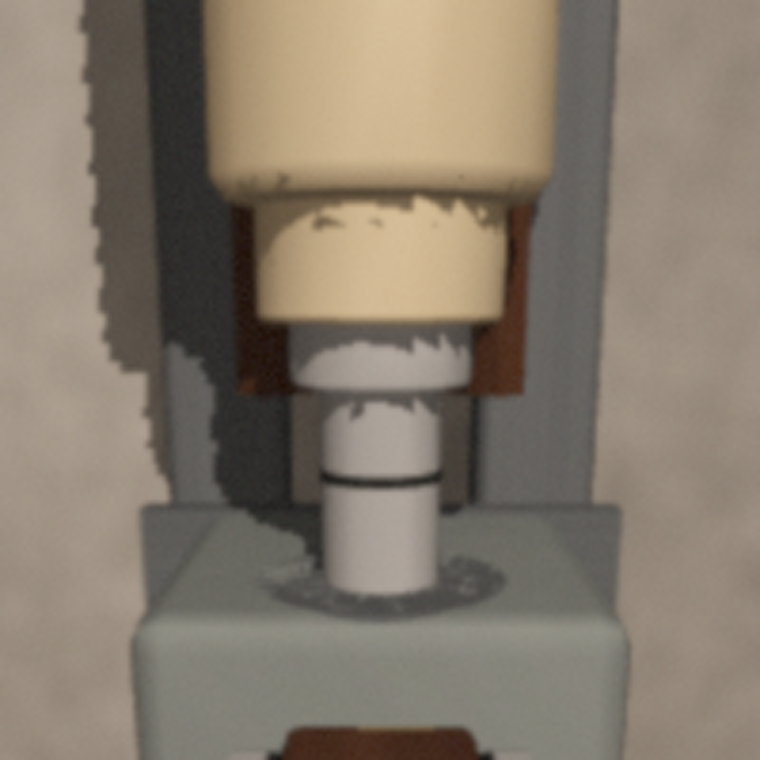

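Pad and spigot touch, the foot is straight, and the ring mark sits at crop row 480 with the nose at about row 590. I'll keep on in smaller steps.

```bash
python3 -m pendant '[{"dx":0,"dy":-2,"dz":0,"ax":0,"ay":0,"az":0,"claw":20},{"dx":0,"dy":-4,"dz":0,"ax":0,"ay":0,"az":0,"claw":20},{"dx":0,"dy":-6,"dz":0,"ax":0,"ay":0,"az":0,"claw":20},{"dx":0,"dy":-8,"dz":0,"ax":0,"ay":0,"az":0,"claw":20},{"dx":0,"dy":-10,"dz":0,"ax":0,"ay":0,"az":0,"claw":20},{"dx":0,"dy":-10,"dz":0,"ax":0,"ay":0,"az":0,"claw":20}]'; python3 -m pendant '[{"dx":0,"dy":-2,"dz":0,"ax":0,"ay":0,"az":0,"claw":20},{"dx":0,"dy":-4,"dz":0,"ax":0,"ay":0,"az":0,"claw":20},{"dx":0,"dy":-4,"dz":0,"ax":0,"ay":0,"az":0,"claw":20}]';python3 -c "
from h import *
grab('wrist','w18');print(observe()['force']); crop('w18',220,40,200,200,3.8,'c18')"
```

```text
clock: 14.42
position: [0.6476, -0.0087, 0.1597]
tool_rot: [3.141, 0.001, 0.134]
force: [-0.2, -1.7, 5.6]
grip_width: 0.0295
clock: 14.67
position: [0.6472, -0.0052, 0.1597]
tool_rot: [3.14, 0.001, 0.134]
force: [0.4, -3.1, 6.5]
grip_width: 0.0292
[ 0.19360185 -3.76444699  6.81265136]
```

View pics/c18.png

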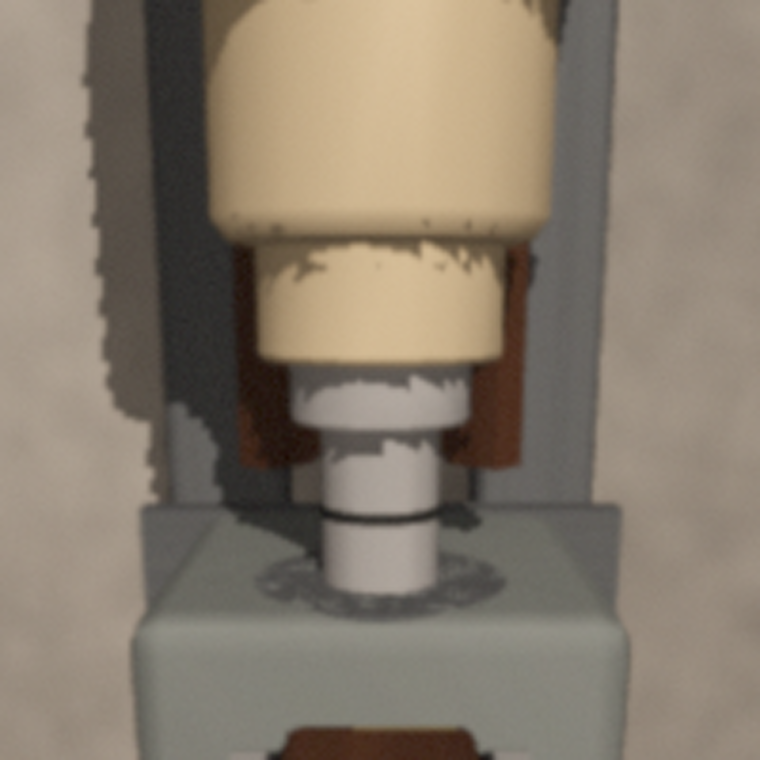

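The ring has moved from row 480 to 517, about 7 mm sunk, and the force is about −3.5 N, so the foot is on the faceplate. I need roughly 13 mm more.

```bash
python3 -m pendant '[{"dx":0,"dy":-2,"dz":0,"ax":0,"ay":0,"az":0,"claw":20},{"dx":0,"dy":-4,"dz":0,"ax":0,"ay":0,"az":0,"claw":20},{"dx":0,"dy":-6,"dz":0,"ax":0,"ay":0,"az":0,"claw":20},{"dx":0,"dy":-8,"dz":0,"ax":0,"ay":0,"az":0,"claw":20},{"dx":0,"dy":-9,"dz":0,"ax":0,"ay":0,"az":0,"claw":20},{"dx":0,"dy":-9,"dz":0,"ax":0,"ay":0,"az":0,"claw":20},{"dx":0,"dy":-9,"dz":0,"ax":0,"ay":0,"az":0,"claw":20}]';python3 -c "
from h import *
grab('wrist','w19');print(observe()['force'],observe()['position']); crop('w19',220,40,200,200,3.8,'c19')"
```

```text
clock: 15.3
position: [0.6461, 0.0025, 0.1597]
tool_rot: [3.139, 0.001, 0.133]
force: [0.8, -8.5, 6.5]
grip_width: 0.0291
[ 1.07470941 -8.29066792  6.32885509] [0.64613272 0.00257618 0.15971907]
```

View pics/c19.png

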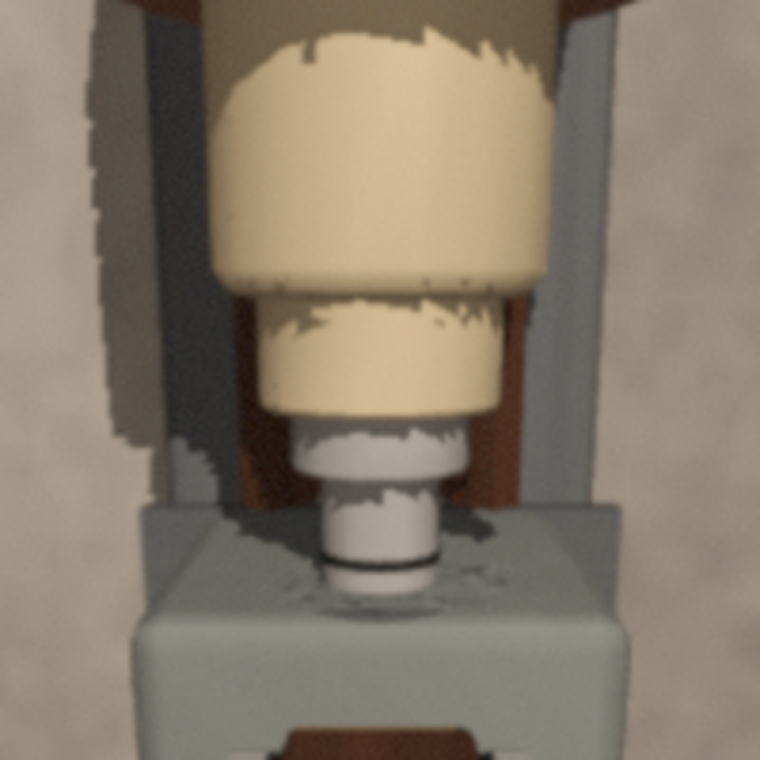

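The ring is now about 27 rows short of the nose, so about 15 mm is sunk. 5 mm more will finish it.

```bash
python3 -m pendant '[{"dx":0,"dy":-2,"dz":0,"ax":0,"ay":0,"az":0,"claw":20},{"dx":0,"dy":-4,"dz":0,"ax":0,"ay":0,"az":0,"claw":20},{"dx":0,"dy":-5.5,"dz":0,"ax":0,"ay":0,"az":0,"claw":20},{"dx":0,"dy":-5.5,"dz":0,"ax":0,"ay":0,"az":0,"claw":20},{"dx":0,"dy":-5.5,"dz":0,"ax":0,"ay":0,"az":0,"claw":20},{"dx":0,"dy":-5.5,"dz":0,"ax":0,"ay":0,"az":0,"claw":20}]';python3 -c "
from h import *
grab('wrist','w20');print(observe()['force'],observe()['position']); crop('w20',220,40,200,200,3.8,'c20')"
```

```text
clock: 15.85
position: [0.6455, 0.0074, 0.1597]
tool_rot: [3.138, 0.001, 0.133]
force: [1.7, -10.8, 7.1]
grip_width: 0.0293
[  0.90772365 -10.40928415   7.63806896] [0.64548347 0.00745383 0.15972237]
```

View pics/c20.png

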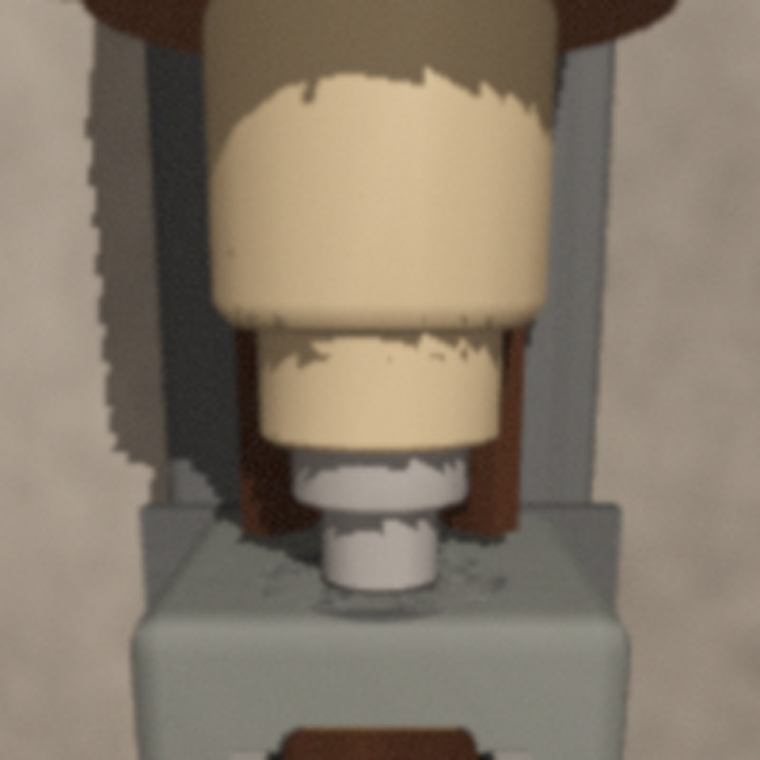

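The ring is right at the nose, so about 20 mm is sunk. I'll hold the push for a few seconds and check for slip.

```bash
for i in 1 2 3 4; do python3 -m pendant '[{"dx":0,"dy":0,"dz":0,"ax":0,"ay":0,"az":0,"claw":20},{"dx":0,"dy":0,"dz":0,"ax":0,"ay":0,"az":0,"claw":20},{"dx":0,"dy":0,"dz":0,"ax":0,"ay":0,"az":0,"claw":20},{"dx":0,"dy":0,"dz":0,"ax":0,"ay":0,"az":0,"claw":20},{"dx":0,"dy":0,"dz":0,"ax":0,"ay":0,"az":0,"claw":20},{"dx":0,"dy":0,"dz":0,"ax":0,"ay":0,"az":0,"claw":20},{"dx":0,"dy":0,"dz":0,"ax":0,"ay":0,"az":0,"claw":20},{"dx":0,"dy":0,"dz":0,"ax":0,"ay":0,"az":0,"claw":20},{"dx":0,"dy":0,"dz":0,"ax":0,"ay":0,"az":0,"claw":20},{"dx":0,"dy":0,"dz":0,"ax":0,"ay":0,"az":0,"claw":20}]'; done;python3 -c "
from h import *
grab('wrist','w21');grab('scene','s21');grab('top','t21'); crop('w21',220,40,200,200,3.8,'c21')"
```

```text
clock: 16.73
position: [0.6455, 0.0074, 0.1597]
tool_rot: [3.138, 0.001, 0.133]
force: [1.2, -10.3, 6.8]
grip_width: 0.0295
clock: 17.57
position: [0.6455, 0.0074, 0.1597]
tool_rot: [3.138, 0.001, 0.133]
force: [2.3, -11.6, 6.7]
grip_width: 0.0289
clock: 18.4
position: [0.6455, 0.0075, 0.1597]
tool_rot: [3.138, 0.001, 0.133]
force: [1.2, -11.1, 7.3]
grip_width: 0.0292
clock: 19.23
position: [0.6455, 0.0075, 0.1597]
tool_rot: [3.138, 0.001, 0.133]
force: [1.4, -11.0, 6.5]
grip_width: 0.0294
```

View pics/c21.png

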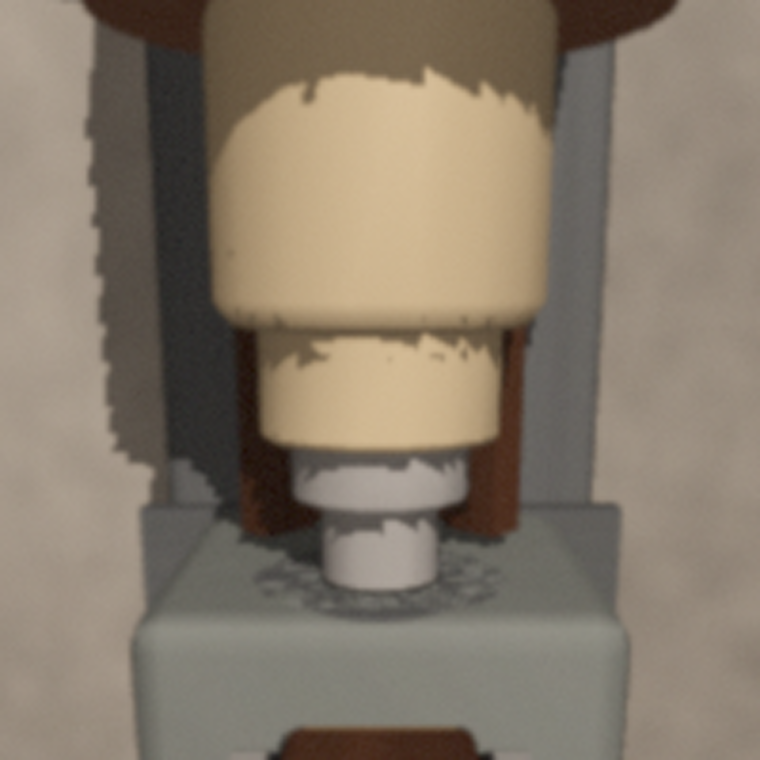

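View pics/s21.png

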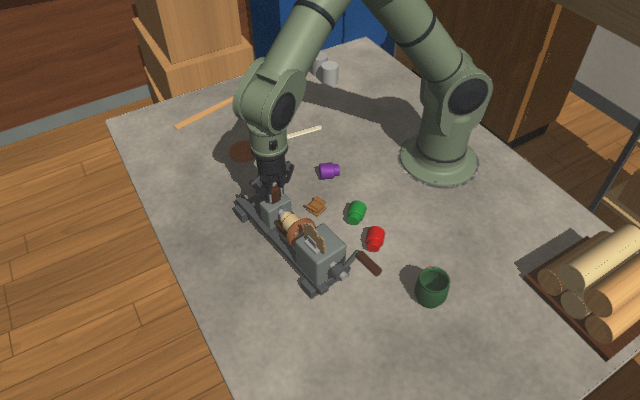

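Run:
```python
from h import *
# foot seat check: spigot shoulder/end positions in lathe frame from w21, vs disc
g=load('w21')
c=lambda u,v:((u+.5)/3.8-.5+220,(v+.5)/3.8-.5+40)
a=.135;o=np.array([.6299,.1213]);ux=np.array([np.cos(a),np.sin(a)]);uy=np.array([-np.sin(a),np.cos(a)])
for n,u,v,z in[('belly end top',380,325,.150),('spigot end top',380,448,.144),('pad front top',380,450,.14),('pad back top',380,508,.139)]:
    P=atz(g,c(u,v),z)[:2]-o; print(n,(P@ux*1000).round(1),(P@uy*1000).round(1))
```

```text
belly end top -0.3 -45.0
spigot end top -0.3 -63.2
pad front top -0.3 -64.1
pad back top -0.3 -73.4
```

```bash
python3 -c "
from workcell import observe,job_done
print(job_done()); "
```

```text
the job is handed in; nothing more can be done
None
```

I took the birch foot from the chock, laid it in the V cradle with its base towards the faceplate, and let go. I then gripped the tailstock handle from above and pushed it up until the ram was sunk to its ring mark. I held that push for about 3.4 s and handed the job in with the arm still gripping and pushing, at about 19.4 s of the 58 s allowed.

**Push:** The wrist read a steady 10.3 to 11.6 N against the push, and the pose did not drift. The ring mark sits at the tailstock nose, about 20 mm sunk, so nominally 12 N. The small difference is within sensor noise and tailstock friction.

**Foot:** In the last wrist picture it sits within about 0.3 mm of the lathe axis. Its spigot's end is 63 mm from the faceplate, where 64 mm is nominal, so the base is against the plate. The fingers are off it.

**Other things on the bench:** The crock, bone tool and decoys look unmoved in the last scene picture. The spare plate is in shadow there, but the arm never came near it.

**Checks that disagreed:** My first camera fit put the lathe axis about 2 mm off sideways. I corrected this by lining up the foot and the cradle in the wrist view before lowering it. The foot's height in the chock also measured 45 to 47 mm against the stated 50 mm. The contact force when it was set down in the cradle fitted the stated height.

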